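Share out fired clay chunks from a shaker and cover the tray

ROBOT

A 7-joint arm with a two-finger parallel gripper is mounted at the origin on the work surface. World frame = base frame: x ahead of the robot, y to its left, z up, the work surface at z = 0. Lengths are in m, angles in rad, forces in N, time in s.
With the tool pointing down it reaches from about 0.35 to 0.9 m from the base axis. Payload 7.2 kg.
Tool frame: the origin (TCP) lies on the mounting face of the last link; the fingertips stand 182 mm ahead of it and the grasp point (between the pads) lies 163 mm ahead of it; z points along the fingers, y is the direction in which the jaws open and shut (so a half turn about z gives the same grasp; the last joint's range is limited). The gripper opens to 88 mm and grips with 3 to 60 N. Pads are 20 mm wide; open, the fingers measure 115 mm over their backs; the gripper's body (75 mm by 178 mm) begins 61 mm behind the grasp point.
Start: joints at [1.062, 0.411, -0.013, 1.596, 0.006, 1.134, -0.082], TCP at [0.267, -0.565, 0.405] pointing down, gripper open.
Joint ranges: [-2.95, 2.95], [-0.29, 1.99], [-1.47, 1.44], [0.14, 2.54], [-1.03, 4.17], [0.13, 1.85], [-2.86, 2.86]. Speed limits (rad/s): [2.39, 2.39, 3.01, 3.01, 3.14, 3.14, 3.14].

INTERFACE

Orientations are given as a 3x3 rotation matrix whose columns are the frame's x, y, z axes.
In Python, from workcell import observe, grab_frame, camera_info, finish_job gives the robot as it stands.
- The arm moves only by the tool arm_command, never from a script. Its argument "plan" is one flat list of numbers, 4 for each row, row after row: the shift along the tool's x, y, z in m, then the turn about the tool's z in degrees. In form: [x, y, z, twist, x, y, z, twist, ...]. A call has exactly 5 rows; each row shifts and turns the commanded pose from where the row before left it, along the tool's axes as they then stand; what a row does not reach is not made up. A row lasts 1/8 s, in which the tool goes at most 62.5 mm and 10.7 degrees, less where a joint would pass 70% of its speed; a pose out of reach is approached as far as the arm can. A call is refused whole if a number of a shift passes 0.0625 or a number of a turn 10.7, either way. A call with a gripper value outside its range is refused whole. "fingers" is the gripper's target within -1 to 1 (fully open at 1, half-way at 0, shut at -1), set as the call begins (left out, the last holds). The fingers move at their own pace and stop on an object; "squeeze" is the grip in N (left out, the last holds). Time passes only in rows, so rows that do not move let the fingers close, or fill a call up. It gives the time, the measured TCP pose, the force and the opening at its end, in the units of the state.
- observe(): the state, without advancing time (a new reading comes with each control period).
- grab_frame(name): name is "scene" or "top" or "wrist"; returns the picture (384x512x3 uint8, red, green, blue); there is no depth.
- camera_info(name): a dict with "K" (3x3 intrinsics, pixels), "camera_from_world" (4x4, takes a point from world to camera coordinates); the wrist camera has in their place "mount" (4x4, takes a point from camera to tool coordinates, whose origin is the TCP and whose axes are the flange's). Camera axes: x right, y up, looking along -z (the intrinsics and any distortion apply to the point x, -y, -z); pixel columns grow to the right and rows downward; lengths in m; the calibration is good to about 2 mm. The wrist camera is an equidistant fisheye: a pixel r from the principal point sees the ray r / f radians off the axis. A picture is of the moment at which its call begins: read the wrist's pose just before it. camera_info takes no time and is no camera call.
- finish_job(): hands the job in, once; it reports no verdict.
The state is a dict: "time_s": time; "joint_pos": joint angles; "qvel": joint speeds; "joint_efforts": joint torques, N m; "ee_pos": TCP position; "ee_rot": TCP orientation; "force": force on the tool from outside, world axes, zero at the start; "torque": the same for the moment, N m; "opening": opening from 0.0 (shut) to 1.0 (fully open).
Only numpy, scipy, OpenCV 4.12 (cv2) and the standard library are available. Lean on these libraries where they do the work, as an engineer would, in place of code of your own. Each camera call takes 0.05 s, during which the arm holds its last target. There are 200 camera calls.

TASK

Pick up the long shaker by the grip on its top and shake its eight clay chunks into the white tray, spread evenly over the three bays: all eight in the tray, at least two in every bay, none sticking up under the lid, and never touching the chunks with the fingers. Then set the shaker down flat on the table and let go of it, and put the plywood lid on the tray, fully seated and not dropped. Leave the brush, cup and tin beyond the tray where they are.

Things in the scene. Friction and masses are not known exactly. Their poses are not given: they have to be found in the camera images.
- tray: White shallow tray fixed to the table, 136 mm (its x) by 216 mm (its y), 55 mm tall, walls and floor 5 mm. Two ribs along its x, 4 mm thick, 25 mm tall, at y = -34.5 and +34.5 mm, divide it into three equal bays side by side along y (each about 66 x 126 mm inside). Origin: centre of its underside, on the table; z up.
- tray_bay0 (a point): Centre of the floor of the tray's bay at negative tray y (70.7 mm from the tray's middle), 5 mm above the table.
- tray_bay1 (a point): Centre of the floor of the middle bay, 5 mm above the table.
- tray_bay2 (a point): Centre of the floor of the bay at positive tray y (70.7 mm from the tray's middle), 5 mm above the table.
- shaker: Long flat aluminium tube, 196 (its x) x 32 (y) x 28 mm tall, about 0.22 kg with an upright wooden grip rib on top. Closed at +x, open at -x (the mouth, with no roof over its last 38 mm, turned roughly towards the robot at the start). Floor and sides 4 mm, inside 24 mm wide, 21 mm high. Origin: centre of the underside; z up. The eight chunks lie in it in single file.
- shaker_mouth (a point): Middle of the lower edge of the shaker's mouth, at (-98, 0, 4) mm in its frame. Nothing blocks it: held level and moved smoothly the chunks stay in; mouth down 15 to 25 degrees they creep out as it is shaken lengthwise by about 10 mm, often one per shake; beyond 25 to 35 degrees (friction varies) they all slide out within a second.
- shaker_grip (a point): Point to grip on the shaker's rib, at (0, 0, 53) mm in its frame; fingers close along the shaker's y. The rib is 90 mm long (x), 14 mm wide (y), and stands from 28 to 70 mm above the underside, in the middle of the roof.
- lid: Plywood lid 136 (its x) x 216 (its y) x 6 mm, 0.25 kg. Under it a frame of cleats 8 mm deep, 118 x 194 mm, drops into the tray (126 x 206 mm inside); half a turn makes no difference. On top a bar grip 14 (x) x 80 mm (y), 6 to 40 mm above the origin: grip it 30 mm up, closing along x. Origin: centre of the board's underside, 8 mm above the table at the start, 55 mm when seated.
- brush: Brush 160 mm long lying crosswise just beyond the tray, a bystander. Origin: centre of its underside.
- cup: White cup with a handle, 60 mm across, 60 mm tall, a bystander beyond the tray on its left. Origin: centre of the underside.
- tin: Small steel tin, 56 mm across, 50 mm tall, a bystander beyond the tray on its right. Origin: centre of the underside.
- chunk0: Fired clay chunk: terracotta disc 20 mm across and 14 mm thick, 12 g. Origin in its middle. chunk0 is nearest the mouth at the start (its edge about 27 mm inside it), chunk7 at the closed end.
- chunk1: A clay chunk like chunk0, in the shaker at the start.
- chunk2: A clay chunk like chunk0, in the shaker at the start.
- chunk3: A clay chunk like chunk0, in the shaker at the start.
- chunk4: A clay chunk like chunk0, in the shaker at the start.
- chunk5: A clay chunk like chunk0, in the shaker at the start.
- chunk6: A clay chunk like chunk0, in the shaker at the start.
- chunk7: A clay chunk like chunk0, in the shaker at the start.

How it is judged:
On the way, in this order (a step that is already met when the one before it is completed fails the run):
1. with the shaker lifted off the table, all eight chunks have been shaken into the tray and lie still, at least two in each bay (x of chunk0 in the frame of tray between -0.064 and 0.064 m and y of chunk0 in the frame of tray between -0.104 and 0.104 m and z of each of chunk0, chunk1, chunk2, chunk3, chunk4, chunk5, chunk6, chunk7 in the frame of tray below 0.05 m and x of chunk1 in the frame of tray between -0.064 and 0.064 m and y of chunk1 in the frame of tray between -0.104 and 0.104 m and x of chunk2 in the frame of tray between -0.064 and 0.064 m and y of chunk2 in the frame of tray between -0.104 and 0.104 m and x of chunk3 in the frame of tray between -0.064 and 0.064 m and y of chunk3 in the frame of tray between -0.104 and 0.104 m and x of chunk4 in the frame of tray between -0.064 and 0.064 m and y of chunk4 in the frame of tray between -0.104 and 0.104 m and x of chunk5 in the frame of tray between -0.064 and 0.064 m and y of chunk5 in the frame of tray between -0.104 and 0.104 m and x of chunk6 in the frame of tray between -0.064 and 0.064 m and y of chunk6 in the frame of tray between -0.104 and 0.104 m and x of chunk7 in the frame of tray between -0.064 and 0.064 m and y of chunk7 in the frame of tray between -0.104 and 0.104 m and ((y of chunk0 in the frame of tray below -0.0345 m and (y of chunk1 in the frame of tray below -0.0345 m or y of chunk2 in the frame of tray below -0.0345 m or y of chunk3 in the frame of tray below -0.0345 m or y of chunk4 in the frame of tray below -0.0345 m or y of chunk5 in the frame of tray below -0.0345 m or y of chunk6 in the frame of tray below -0.0345 m or y of chunk7 in the frame of tray below -0.0345 m)) or (y of chunk1 in the frame of tray below -0.0345 m and (y of chunk2 in the frame of tray below -0.0345 m or y of chunk3 in the frame of tray below -0.0345 m or y of chunk4 in the frame of tray below -0.0345 m or y of chunk5 in the frame of tray below -0.0345 m or y of chunk6 in the frame of tray below -0.0345 m or y of chunk7 in the frame of tray below -0.0345 m)) or (y of chunk2 in the frame of tray below -0.0345 m and (y of chunk3 in the frame of tray below -0.0345 m or y of chunk4 in the frame of tray below -0.0345 m or y of chunk5 in the frame of tray below -0.0345 m or y of chunk6 in the frame of tray below -0.0345 m or y of chunk7 in the frame of tray below -0.0345 m)) or (y of chunk3 in the frame of tray below -0.0345 m and (y of chunk4 in the frame of tray below -0.0345 m or y of chunk5 in the frame of tray below -0.0345 m or y of chunk6 in the frame of tray below -0.0345 m or y of chunk7 in the frame of tray below -0.0345 m)) or (y of chunk4 in the frame of tray below -0.0345 m and (y of chunk5 in the frame of tray below -0.0345 m or y of chunk6 in the frame of tray below -0.0345 m or y of chunk7 in the frame of tray below -0.0345 m)) or (y of chunk5 in the frame of tray below -0.0345 m and (y of chunk6 in the frame of tray below -0.0345 m or y of chunk7 in the frame of tray below -0.0345 m)) or (y of chunk6 in the frame of tray below -0.0345 m and y of chunk7 in the frame of tray below -0.0345 m)) and ((y of chunk0 in the frame of tray between -0.0345 and 0.0345 m and (y of chunk1 in the frame of tray between -0.0345 and 0.0345 m or y of chunk2 in the frame of tray between -0.0345 and 0.0345 m or y of chunk3 in the frame of tray between -0.0345 and 0.0345 m or y of chunk4 in the frame of tray between -0.0345 and 0.0345 m or y of chunk5 in the frame of tray between -0.0345 and 0.0345 m or y of chunk6 in the frame of tray between -0.0345 and 0.0345 m or y of chunk7 in the frame of tray between -0.0345 and 0.0345 m)) or (y of chunk1 in the frame of tray between -0.0345 and 0.0345 m and (y of chunk2 in the frame of tray between -0.0345 and 0.0345 m or y of chunk3 in the frame of tray between -0.0345 and 0.0345 m or y of chunk4 in the frame of tray between -0.0345 and 0.0345 m or y of chunk5 in the frame of tray between -0.0345 and 0.0345 m or y of chunk6 in the frame of tray between -0.0345 and 0.0345 m or y of chunk7 in the frame of tray between -0.0345 and 0.0345 m)) or (y of chunk2 in the frame of tray between -0.0345 and 0.0345 m and (y of chunk3 in the frame of tray between -0.0345 and 0.0345 m or y of chunk4 in the frame of tray between -0.0345 and 0.0345 m or y of chunk5 in the frame of tray between -0.0345 and 0.0345 m or y of chunk6 in the frame of tray between -0.0345 and 0.0345 m or y of chunk7 in the frame of tray between -0.0345 and 0.0345 m)) or (y of chunk3 in the frame of tray between -0.0345 and 0.0345 m and (y of chunk4 in the frame of tray between -0.0345 and 0.0345 m or y of chunk5 in the frame of tray between -0.0345 and 0.0345 m or y of chunk6 in the frame of tray between -0.0345 and 0.0345 m or y of chunk7 in the frame of tray between -0.0345 and 0.0345 m)) or (y of chunk4 in the frame of tray between -0.0345 and 0.0345 m and (y of chunk5 in the frame of tray between -0.0345 and 0.0345 m or y of chunk6 in the frame of tray between -0.0345 and 0.0345 m or y of chunk7 in the frame of tray between -0.0345 and 0.0345 m)) or (y of chunk5 in the frame of tray between -0.0345 and 0.0345 m and (y of chunk6 in the frame of tray between -0.0345 and 0.0345 m or y of chunk7 in the frame of tray between -0.0345 and 0.0345 m)) or (y of chunk6 in the frame of tray between -0.0345 and 0.0345 m and y of chunk7 in the frame of tray between -0.0345 and 0.0345 m)) and ((y of chunk0 in the frame of tray above 0.0345 m and (y of chunk1 in the frame of tray above 0.0345 m or y of chunk2 in the frame of tray above 0.0345 m or y of chunk3 in the frame of tray above 0.0345 m or y of chunk4 in the frame of tray above 0.0345 m or y of chunk5 in the frame of tray above 0.0345 m or y of chunk6 in the frame of tray above 0.0345 m or y of chunk7 in the frame of tray above 0.0345 m)) or (y of chunk1 in the frame of tray above 0.0345 m and (y of chunk2 in the frame of tray above 0.0345 m or y of chunk3 in the frame of tray above 0.0345 m or y of chunk4 in the frame of tray above 0.0345 m or y of chunk5 in the frame of tray above 0.0345 m or y of chunk6 in the frame of tray above 0.0345 m or y of chunk7 in the frame of tray above 0.0345 m)) or (y of chunk2 in the frame of tray above 0.0345 m and (y of chunk3 in the frame of tray above 0.0345 m or y of chunk4 in the frame of tray above 0.0345 m or y of chunk5 in the frame of tray above 0.0345 m or y of chunk6 in the frame of tray above 0.0345 m or y of chunk7 in the frame of tray above 0.0345 m)) or (y of chunk3 in the frame of tray above 0.0345 m and (y of chunk4 in the frame of tray above 0.0345 m or y of chunk5 in the frame of tray above 0.0345 m or y of chunk6 in the frame of tray above 0.0345 m or y of chunk7 in the frame of tray above 0.0345 m)) or (y of chunk4 in the frame of tray above 0.0345 m and (y of chunk5 in the frame of tray above 0.0345 m or y of chunk6 in the frame of tray above 0.0345 m or y of chunk7 in the frame of tray above 0.0345 m)) or (y of chunk5 in the frame of tray above 0.0345 m and (y of chunk6 in the frame of tray above 0.0345 m or y of chunk7 in the frame of tray above 0.0345 m)) or (y of chunk6 in the frame of tray above 0.0345 m and y of chunk7 in the frame of tray above 0.0345 m)) and linear speed of each of chunk0, chunk1, chunk2, chunk3, chunk4, chunk5, chunk6, chunk7 below 0.03 m/s and height (world z) of shaker_grip above 0.08 m), for 0.2 s.
2. the shaker lies flat on the table, released (height (world z) of shaker between -0.004 and 0.006 m and angle between shaker's own z axis and vertical below 0.06 rad and contact force between the fingers and shaker below 0.05 N and linear speed of shaker below 0.02 m/s), for 0.2 s.
At the end, for the whole second after the job is handed in: All 8 chunks in the tray, at least 2 in each bay; shaker flat on the table (within 6 mm, tilt under 0.06 rad), released; lid seated (origin 53 to 57.5 mm up, within 7 mm in x and 9 mm in y of the tray centre, turned under 0.12 rad from it, tilt under 0.03 rad), released; all at rest (all of step 2 and x of chunk0 in the frame of tray between -0.064 and 0.064 m and y of chunk0 in the frame of tray between -0.104 and 0.104 m and z of each of chunk0, chunk1, chunk2, chunk3, chunk4, chunk5, chunk6, chunk7 in the frame of tray below 0.05 m and x of chunk1 in the frame of tray between -0.064 and 0.064 m and y of chunk1 in the frame of tray between -0.104 and 0.104 m and x of chunk2 in the frame of tray between -0.064 and 0.064 m and y of chunk2 in the frame of tray between -0.104 and 0.104 m and x of chunk3 in the frame of tray between -0.064 and 0.064 m and y of chunk3 in the frame of tray between -0.104 and 0.104 m and x of chunk4 in the frame of tray between -0.064 and 0.064 m and y of chunk4 in the frame of tray between -0.104 and 0.104 m and x of chunk5 in the frame of tray between -0.064 and 0.064 m and y of chunk5 in the frame of tray between -0.104 and 0.104 m and x of chunk6 in the frame of tray between -0.064 and 0.064 m and y of chunk6 in the frame of tray between -0.104 and 0.104 m and x of chunk7 in the frame of tray between -0.064 and 0.064 m and y of chunk7 in the frame of tray between -0.104 and 0.104 m and ((y of chunk0 in the frame of tray below -0.0345 m and (y of chunk1 in the frame of tray below -0.0345 m or y of chunk2 in the frame of tray below -0.0345 m or y of chunk3 in the frame of tray below -0.0345 m or y of chunk4 in the frame of tray below -0.0345 m or y of chunk5 in the frame of tray below -0.0345 m or y of chunk6 in the frame of tray below -0.0345 m or y of chunk7 in the frame of tray below -0.0345 m)) or (y of chunk1 in the frame of tray below -0.0345 m and (y of chunk2 in the frame of tray below -0.0345 m or y of chunk3 in the frame of tray below -0.0345 m or y of chunk4 in the frame of tray below -0.0345 m or y of chunk5 in the frame of tray below -0.0345 m or y of chunk6 in the frame of tray below -0.0345 m or y of chunk7 in the frame of tray below -0.0345 m)) or (y of chunk2 in the frame of tray below -0.0345 m and (y of chunk3 in the frame of tray below -0.0345 m or y of chunk4 in the frame of tray below -0.0345 m or y of chunk5 in the frame of tray below -0.0345 m or y of chunk6 in the frame of tray below -0.0345 m or y of chunk7 in the frame of tray below -0.0345 m)) or (y of chunk3 in the frame of tray below -0.0345 m and (y of chunk4 in the frame of tray below -0.0345 m or y of chunk5 in the frame of tray below -0.0345 m or y of chunk6 in the frame of tray below -0.0345 m or y of chunk7 in the frame of tray below -0.0345 m)) or (y of chunk4 in the frame of tray below -0.0345 m and (y of chunk5 in the frame of tray below -0.0345 m or y of chunk6 in the frame of tray below -0.0345 m or y of chunk7 in the frame of tray below -0.0345 m)) or (y of chunk5 in the frame of tray below -0.0345 m and (y of chunk6 in the frame of tray below -0.0345 m or y of chunk7 in the frame of tray below -0.0345 m)) or (y of chunk6 in the frame of tray below -0.0345 m and y of chunk7 in the frame of tray below -0.0345 m)) and ((y of chunk0 in the frame of tray between -0.0345 and 0.0345 m and (y of chunk1 in the frame of tray between -0.0345 and 0.0345 m or y of chunk2 in the frame of tray between -0.0345 and 0.0345 m or y of chunk3 in the frame of tray between -0.0345 and 0.0345 m or y of chunk4 in the frame of tray between -0.0345 and 0.0345 m or y of chunk5 in the frame of tray between -0.0345 and 0.0345 m or y of chunk6 in the frame of tray between -0.0345 and 0.0345 m or y of chunk7 in the frame of tray between -0.0345 and 0.0345 m)) or (y of chunk1 in the frame of tray between -0.0345 and 0.0345 m and (y of chunk2 in the frame of tray between -0.0345 and 0.0345 m or y of chunk3 in the frame of tray between -0.0345 and 0.0345 m or y of chunk4 in the frame of tray between -0.0345 and 0.0345 m or y of chunk5 in the frame of tray between -0.0345 and 0.0345 m or y of chunk6 in the frame of tray between -0.0345 and 0.0345 m or y of chunk7 in the frame of tray between -0.0345 and 0.0345 m)) or (y of chunk2 in the frame of tray between -0.0345 and 0.0345 m and (y of chunk3 in the frame of tray between -0.0345 and 0.0345 m or y of chunk4 in the frame of tray between -0.0345 and 0.0345 m or y of chunk5 in the frame of tray between -0.0345 and 0.0345 m or y of chunk6 in the frame of tray between -0.0345 and 0.0345 m or y of chunk7 in the frame of tray between -0.0345 and 0.0345 m)) or (y of chunk3 in the frame of tray between -0.0345 and 0.0345 m and (y of chunk4 in the frame of tray between -0.0345 and 0.0345 m or y of chunk5 in the frame of tray between -0.0345 and 0.0345 m or y of chunk6 in the frame of tray between -0.0345 and 0.0345 m or y of chunk7 in the frame of tray between -0.0345 and 0.0345 m)) or (y of chunk4 in the frame of tray between -0.0345 and 0.0345 m and (y of chunk5 in the frame of tray between -0.0345 and 0.0345 m or y of chunk6 in the frame of tray between -0.0345 and 0.0345 m or y of chunk7 in the frame of tray between -0.0345 and 0.0345 m)) or (y of chunk5 in the frame of tray between -0.0345 and 0.0345 m and (y of chunk6 in the frame of tray between -0.0345 and 0.0345 m or y of chunk7 in the frame of tray between -0.0345 and 0.0345 m)) or (y of chunk6 in the frame of tray between -0.0345 and 0.0345 m and y of chunk7 in the frame of tray between -0.0345 and 0.0345 m)) and ((y of chunk0 in the frame of tray above 0.0345 m and (y of chunk1 in the frame of tray above 0.0345 m or y of chunk2 in the frame of tray above 0.0345 m or y of chunk3 in the frame of tray above 0.0345 m or y of chunk4 in the frame of tray above 0.0345 m or y of chunk5 in the frame of tray above 0.0345 m or y of chunk6 in the frame of tray above 0.0345 m or y of chunk7 in the frame of tray above 0.0345 m)) or (y of chunk1 in the frame of tray above 0.0345 m and (y of chunk2 in the frame of tray above 0.0345 m or y of chunk3 in the frame of tray above 0.0345 m or y of chunk4 in the frame of tray above 0.0345 m or y of chunk5 in the frame of tray above 0.0345 m or y of chunk6 in the frame of tray above 0.0345 m or y of chunk7 in the frame of tray above 0.0345 m)) or (y of chunk2 in the frame of tray above 0.0345 m and (y of chunk3 in the frame of tray above 0.0345 m or y of chunk4 in the frame of tray above 0.0345 m or y of chunk5 in the frame of tray above 0.0345 m or y of chunk6 in the frame of tray above 0.0345 m or y of chunk7 in the frame of tray above 0.0345 m)) or (y of chunk3 in the frame of tray above 0.0345 m and (y of chunk4 in the frame of tray above 0.0345 m or y of chunk5 in the frame of tray above 0.0345 m or y of chunk6 in the frame of tray above 0.0345 m or y of chunk7 in the frame of tray above 0.0345 m)) or (y of chunk4 in the frame of tray above 0.0345 m and (y of chunk5 in the frame of tray above 0.0345 m or y of chunk6 in the frame of tray above 0.0345 m or y of chunk7 in the frame of tray above 0.0345 m)) or (y of chunk5 in the frame of tray above 0.0345 m and (y of chunk6 in the frame of tray above 0.0345 m or y of chunk7 in the frame of tray above 0.0345 m)) or (y of chunk6 in the frame of tray above 0.0345 m and y of chunk7 in the frame of tray above 0.0345 m)) and x of lid in the frame of tray between -0.007 and 0.007 m and y of lid in the frame of tray between -0.009 and 0.009 m and z of lid in the frame of tray between 0.053 and 0.0575 m and angle between the y axis of lid and the y axis of tray, either way round below 0.12 rad and angle between lid's own z axis and vertical below 0.03 rad and linear speed of lid below 0.02 m/s and contact force between the fingers and lid below 0.05 N); the robot touches nothing.
It fails at once if a chunk is touched by the fingers (contact force between the fingers and chunk0 above 0.3 N or contact force between the fingers and chunk1 above 0.3 N or contact force between the fingers and chunk2 above 0.3 N or contact force between the fingers and chunk3 above 0.3 N or contact force between the fingers and chunk4 above 0.3 N or contact force between the fingers and chunk5 above 0.3 N or contact force between the fingers and chunk6 above 0.3 N or contact force between the fingers and chunk7 above 0.3 N).
It fails at once if the lid is dropped (falls faster than 0.6 m/s with no finger on it) (contact force between the fingers and lid below 0.01 N and linear speed of lid above 0.6 m/s).
It fails at once if the brush, cup or tin is moved by more than 30 mm (distance of any of brush, cup, tin from where it was at the start of the episode above 0.03 m).
It also fails if it takes over 72 s, if anything falls off the work surface, if the arm or the gripper's body presses on something with over 40 N, if the wrist force passes 120 N, or if a joint passes its speed limit or range.

## Working session

There is one attempt and no reset: what is moved stays moved. The work goes in short steps, Python scripts to look and compute and a tool call to move; the robot and the scene stay as the last step left them, time stands still between calls to the robot, and variables do not carry over. Pictures are saved under pics/ and viewed, about 8 in all and at most 12, crops included, and the job is handed in when it is done.

Besides the shell and the picture viewer there is one more tool, called after "Emit:" as name(argument=value, ...), one argument or row to a line, values as JSON. arm_command: Moves the arm, as the interface text tells. Its arguments: {"type":"object","properties":{"plan":{"type":"array","items":{"type":"number"}},"fingers":{"type":"number"},"squeeze":{"type":"number"}},"required":["plan"]}

```bash
ls && mkdir -p pics && cat > h.py <<'E'
import numpy as np, cv2
from workcell import observe, grab_frame, camera_info, finish_job
def save(n,im,f=None): cv2.imwrite(f'pics/{n}.png',im[...,::-1])
def ray(name,u,v,st=None):
    c=camera_info(name);K=np.array(c['K'])
    x=(np.asarray(u,float)-K[0,2])/K[0,0];y=(np.asarray(v,float)-K[1,2])/K[1,1]
    if name=='wrist':
        r=np.hypot(x,y);s=np.where(r>1e-9,np.sin(r)/np.maximum(r,1e-9),1)
        d=np.stack([x*s,-y*s,-np.cos(r)],-1)
        M=np.array(c['mount']);R=np.array(st['ee_rot']);p=np.array(st['ee_pos'])
        return p+R@M[:3,3], d@(R@M[:3,:3]).T
    d=np.stack([x,-y,-np.ones_like(x)],-1)
    T=np.array(c['camera_from_world']);R=T[:3,:3]
    return -R.T@T[:3,3], d@R
def onz(name,u,v,z,st=None):
    o,d=ray(name,u,v,st); t=(z-o[2])/d[...,2]
    return o+d*np.asarray(t)[...,None]
E
python3 - <<'E'
from h import *
s=observe();print(s['time_s'],s['ee_pos'],np.round(s['ee_rot'],4),s['opening'],s['force'])
for n in ('top','scene','wrist'):
    c=camera_info(n);print({k:np.round(v,3).tolist() if not isinstance(v,str) else v for k,v in c.items()})
a=grab_frame('top');b=grab_frame('scene')
np.save('top0.npy',a);np.save('scene0.npy',b)
save('top0',a);save('scene0',b)
E
```

```text
pics
0.0 [ 0.26656081 -0.56507416  0.40383347] [[ 9.044e-01  4.267e-01 -8.000e-04]
 [ 4.267e-01 -9.044e-01  1.300e-03]
 [-1.000e-04 -1.500e-03 -1.000e+00]] 1.0038324285173046 [-0.26854665 -0.20534576  0.09517245]
{'K': [[465.992, 0.0, 256.066], [0.0, 465.992, 199.276], [0.0, 0.0, 1.0]], 'camera_from_world': [[-0.01, -1.0, 0.02, -0.006], [0.986, -0.006, 0.166, -0.571], [-0.166, 0.021, 0.986, -1.078], [0.0, 0.0, 0.0, 1.0]]}
{'K': [[351.568, 0.0, 250.213], [0.0, 351.568, 193.583], [0.0, 0.0, 1.0]], 'camera_from_world': [[-0.857, 0.515, 0.025, 0.462], [-0.264, -0.48, 0.837, 0.079], [0.443, 0.71, 0.547, -1.077], [0.0, 0.0, 0.0, 1.0]]}
{'K': [[297.319, 0.0, 251.214], [0.0, 297.319, 186.954], [0.0, 0.0, 1.0]], 'mount': [[-0.0, 0.953, 0.304, 0.084], [1.0, 0.0, -0.0, 0.0], [-0.0, 0.304, -0.953, 0.02], [0.0, 0.0, 0.0, 1.0]]}
```

View pics/top0.png

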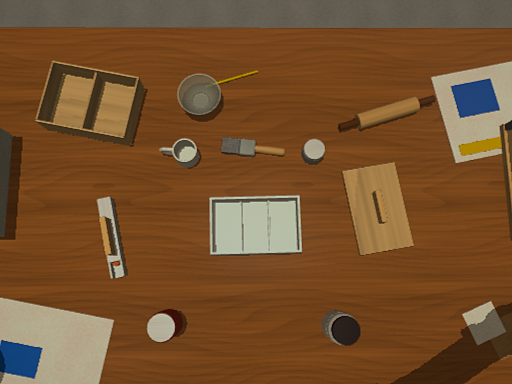

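View pics/scene0.png

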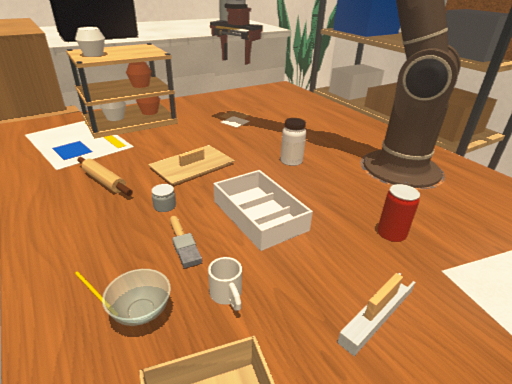

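Top view: tray centred about (255,225), shaker from (104,199) to (118,277, the mouth with a red chunk), lid at (378,209), brush/cup/tin beyond the tray; the scene view agrees. Now measure.

```bash
python3 - <<'E'
from h import *
a=np.load('top0.npy');hsv=cv2.cvtColor(a,cv2.COLOR_RGB2HSV)
def comp(m,x0,y0,x1,y1):
    k=np.zeros(m.shape,np.uint8);k[y0:y1,x0:x1]=m[y0:y1,x0:x1]*255
    k=cv2.morphologyEx(k,cv2.MORPH_CLOSE,np.ones((3,3)))
    cs,_=cv2.findContours(k,0,1);return max(cs,key=cv2.contourArea)[:,0]
def rect(P):
    (c,wh,an)=cv2.minAreaRect((P[:,:2]*1000).astype(np.float32));print('  c',np.round(c,1),'wh',np.round(wh,1),'ang',round(an,2))
low=(hsv[...,1]<70)&(hsv[...,2]>110)
c=comp(low,200,185,312,265)
print('tray');rect(onz('top',c[:,0],c[:,1],.055))
c=comp(low,85,185,140,290);print('shaker');rect(onz('top',c[:,0],c[:,1],.028))
for nm,(x0,y0,x1,y1) in dict(shaker=(95,190,130,285),lid=(335,155,420,265)).items():
    sub=hsv[y0:y1,x0:x1];print(nm)
for u,v in [(112,238),(106,235),(112,272),(380,206),(360,190),(330,210),(430,220)]:
    print((u,v),hsv[v,u])
big=np.hstack([cv2.resize(a[185:290,85:140],None,fx=5,fy=5,interpolation=cv2.INTER_CUBIC),cv2.resize(a[155:260,335:420],None,fx=5,fy=5,interpolation=cv2.INTER_CUBIC)])
save('crop1',big)
E
```

```text
tray
  c [509.8  -6.9] wh [136.4 216.6] ang 1.0
shaker
  c [484.7 342.5] wh [196.5  33. ] ang 12.4
shaker
lid
(112, 238) [ 16 127  70]
(106, 235) [ 18 154 192]
(112, 272) [21 49 52]
(380, 206) [ 17 159 186]
(360, 190) [ 18 144 156]
(330, 210) [ 13 190 118]
(430, 220) [ 14 199 123]
```

View pics/crop1.png

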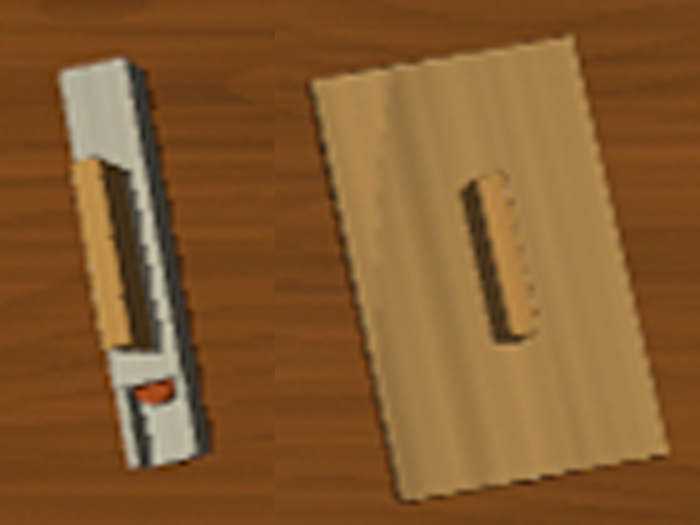

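```bash
cat >> h.py <<'E'
def go(x,y,z,yaw=None,n=None,vmax=.055,ramp=0):
    """print rows to move the grasp point (163 mm ahead of TCP) there; yaw = world yaw of tool x (deg)"""
    s=observe();R=np.array(s['ee_rot']);g=np.array(s['ee_pos'])+.163*R[:,2]
    cy=np.degrees(np.arctan2(R[1,0],R[0,0]));dy=0 if yaw is None else (yaw-cy+180)%360-180
    d=np.array([x,y,z])-g
    n=n or int(max(np.ceil(np.abs(dy)/10),np.ceil(np.linalg.norm(d)/vmax),1)); n=5*int(np.ceil(n/5)); 
    print('grasp',np.round(g,4),'yaw',round(cy,2),'d',np.round(d,4),'dyaw',round(dy,2))
    for i in range(n):
        c=np.radians(cy+dy*i/n);v=d/n
        loc=[np.cos(c)*v[0]+np.sin(c)*v[1],np.sin(c)*v[0]-np.cos(c)*v[1],-v[2]]
        print(*np.round(loc,4),round(-dy/n,2),sep=',',end=',\n' if i%5==4 else ', ')
E
python3 - <<'E'
from h import *
q=np.array([(312,80),(573,37),(668,455),(402,500)],float);u=335+(q[:,0]-275)/5;v=155+q[:,1]/5
P=onz('top',u-.4,v-.4,.014);print(np.round(P,4),P.mean(0))
print('lid',cv2.minAreaRect((P[:,:2]*1000).astype(np.float32)))
go(.519,.350,.056+.12,12.4,vmax=.06)
E
```

```text
[[ 0.649  -0.2292  0.014 ]
 [ 0.6706 -0.3632  0.014 ]
 [ 0.4585 -0.3977  0.014 ]
 [ 0.4376 -0.2649  0.014 ]] [ 0.55392572 -0.3137492   0.014     ]
lid ((553.7252807617188, -313.4500427246094), (215.07261657714844, 135.80445861816406), 9.246131896972656)
grasp [ 0.2665 -0.5649  0.2409] yaw 25.26 d [ 0.2525  0.9149 -0.0649] dyaw -12.86
0.0309,-0.036,0.0032,0.64, 0.0305,-0.0363,0.0032,0.64, 0.0301,-0.0367,0.0032,0.64, 0.0297,-0.037,0.0032,0.64, 0.0293,-0.0373,0.0032,0.64,
0.0289,-0.0377,0.0032,0.64, 0.0284,-0.038,0.0032,0.64, 0.028,-0.0383,0.0032,0.64, 0.0276,-0.0386,0.0032,0.64, 0.0272,-0.0389,0.0032,0.64,
0.0267,-0.0392,0.0032,0.64, 0.0263,-0.0395,0.0032,0.64, 0.0258,-0.0398,0.0032,0.64, 0.0254,-0.0401,0.0032,0.64, 0.0249,-0.0404,0.0032,0.64,
0.0245,-0.0407,0.0032,0.64, 0.024,-0.0409,0.0032,0.64, 0.0236,-0.0412,0.0032,0.64, 0.0231,-0.0415,0.0032,0.64, 0.0226,-0.0417,0.0032,0.64,
```

Emit:
arm_command(
  plan=[0.0301,-0.0367,0.0032,0.64,0.0301,-0.0367,0.0032,0.64,0.0301,-0.0367,0.0032,0.64,0.0301,-0.0367,0.0032,0.64,0.0301,-0.0367,0.0032,0.64],
  fingers=1,
  squeeze=8,
)

```text
time_s: 0.72
ee_pos: [0.3297, -0.3349, 0.3884]
ee_rot: [[0.927, 0.375, -0.0], [0.375, -0.927, 0.0], [-0.0, -0.0, -1.0]]
force: [0.6, -0.3, -0.1]
opening: 0.997
```

Emit:
arm_command(
  plan=[0.028,-0.0383,0.0032,0.64,0.028,-0.0383,0.0032,0.64,0.028,-0.0383,0.0032,0.64,0.028,-0.0383,0.0032,0.64,0.028,-0.0383,0.0032,0.64],
)

```text
time_s: 1.35
ee_pos: [0.3926, -0.1063, 0.3726]
ee_rot: [[0.947, 0.323, 0.0], [0.323, -0.947, -0.0], [0.0, 0.0, -1.0]]
force: [-0.1, 0.5, 0.2]
opening: 1.0
```

Emit:
arm_command(
  plan=[0.0258,-0.0398,0.0032,0.64,0.0258,-0.0398,0.0032,0.64,0.0258,-0.0398,0.0032,0.64,0.0258,-0.0398,0.0032,0.64,0.0258,-0.0398,0.0032,0.64],
)

```text
time_s: 1.98
ee_pos: [0.4556, 0.1222, 0.3564]
ee_rot: [[0.963, 0.269, -0.0], [0.269, -0.963, -0.0], [-0.0, 0.0, -1.0]]
force: [0.6, -1.0, 0.1]
opening: 0.999
```

Emit:
arm_command(
  plan=[0.0236,-0.0412,0.0032,0.64,0.0236,-0.0412,0.0032,0.64,0.0236,-0.0412,0.0032,0.64,0.0236,-0.0412,0.0032,0.64,0.0236,-0.0412,0.0032,0.64],
)

```text
time_s: 2.6
ee_pos: [0.5189, 0.351, 0.34]
ee_rot: [[0.977, 0.215, -0.001], [0.215, -0.977, -0.001], [-0.001, 0.001, -1.0]]
force: [0.7, -0.4, -0.2]
opening: 1.001
```

```bash
python3 - <<'E'
from h import *
s=observe();print(s['time_s'],np.round(s['ee_rot'],4))
w=grab_frame('wrist');save('w1',w);np.save('w1.npy',w)
go(.519,.350,.056,12.4,vmax=.03)
E
```

```text
2.6 [[ 9.766e-01  2.151e-01 -6.000e-04]
 [ 2.151e-01 -9.766e-01 -7.000e-04]
 [-7.000e-04  5.000e-04 -1.000e+00]]
grasp [0.5183 0.3575 0.1766] yaw 12.65 d [ 0.0007 -0.0075 -0.1206] dyaw -0.25
-0.0002,0.0015,0.0241,0.05, -0.0002,0.0015,0.0241,0.05, -0.0002,0.0015,0.0241,0.05, -0.0002,0.0015,0.0241,0.05, -0.0002,0.0015,0.0241,0.05,
```

View pics/w1.png

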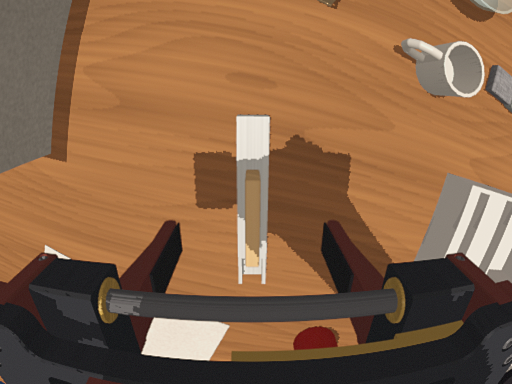

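Wrist view: the shaker's rib (column ~253) sits centred between the open fingers, aligned with the tool. Descend and close lightly.

Emit:
arm_command(
  plan=[-0.0002,0.0015,0.027,0.05,-0.0002,0.0015,0.027,0.05,-0.0002,0.0015,0.027,0.05,-0.0002,0.0015,0.027,0.05,-0.0002,0.0015,0.012,0.05],
)

```text
time_s: 3.28
ee_pos: [0.5187, 0.3414, 0.2188]
ee_rot: [[0.977, 0.211, -0.002], [0.211, -0.977, -0.002], [-0.003, 0.001, -1.0]]
force: [0.1, 0.5, -0.3]
opening: 0.997
```

Emit:
arm_command(
  plan=[0,0,0,0,0,0,0,0,0,0,0,0,0,0,0,0,0,0,0,0],
  fingers=-1,
  squeeze=8,
)

```text
time_s: 3.9
ee_pos: [0.5193, 0.3422, 0.221]
ee_rot: [[0.977, 0.211, 0.0], [0.211, -0.977, 0.0], [0.001, -0.0, -1.0]]
force: [-0.3, 0.0, -0.8]
opening: 0.471
```

```bash
python3 - <<'E'
from h import *
s=observe();print(s['time_s'],s['opening'],s['force'],s['torque'])
go(.519,.350,.086)
E
```

```text
3.9 0.47079849444237004 [-0.30586424  0.03407313 -0.76105585] [-0.02545748 -0.01391583 -0.00037505]
grasp [0.5193 0.3422 0.058 ] yaw 12.21 d [-0.0003  0.0078  0.028 ] dyaw 0
0.0003,-0.0015,-0.0056,0.0, 0.0003,-0.0015,-0.0056,0.0, 0.0003,-0.0015,-0.0056,0.0, 0.0003,-0.0015,-0.0056,0.0, 0.0003,-0.0015,-0.0056,0.0,
```

Emit:
arm_command(
  plan=[0.0008,-0.0038,0,0,0.0008,-0.0038,0,0,0,0,0.001,0,0,0,0,0,0,0,0,0],
  fingers=0.1,
)

```text
time_s: 4.53
ee_pos: [0.5192, 0.3498, 0.2196]
ee_rot: [[0.977, 0.211, -0.0], [0.211, -0.977, -0.0], [-0.0, 0.0, -1.0]]
force: [-0.2, -0.2, 0.2]
opening: 0.545
```

Emit:
arm_command(
  plan=[0,0,0,0,0,0,0,0,0,0,0,0,0,0,0,0,0,0,0,0],
  fingers=-1,
  squeeze=8,
)

```text
time_s: 5.15
ee_pos: [0.5192, 0.3499, 0.2196]
ee_rot: [[0.977, 0.211, 0.0], [0.211, -0.977, -0.0], [0.0, 0.0, -1.0]]
force: [-0.9, 0.4, 0.5]
opening: 0.163
```

```bash
python3 - <<'E'
from h import *
s=observe();print(s['time_s'],s['opening'],s['force'],s['torque'])
go(.519,.350,.086)
E
```

```text
5.15 0.16258521756044525 [-0.85037354  0.41285782  0.47565104] [0.00319337 0.00931234 0.01598346]
grasp [0.5192 0.3499 0.0566] yaw 12.21 d [-0.0002  0.0001  0.0294] dyaw 0
-0.0,-0.0,-0.0059,0.0, -0.0,-0.0,-0.0059,0.0, -0.0,-0.0,-0.0059,0.0, -0.0,-0.0,-0.0059,0.0, -0.0,-0.0,-0.0059,0.0,
```

Emit:
arm_command(
  plan=[0,0,-0.006,0,0,0,-0.006,0,0,0,-0.006,0,0,0,-0.006,0,0,0,-0.006,0],
  squeeze=6,
)

```text
time_s: 5.78
ee_pos: [0.5191, 0.3499, 0.2501]
ee_rot: [[0.977, 0.211, 0.0], [0.211, -0.977, -0.0], [0.0, 0.0, -1.0]]
force: [1.5, -0.0, -3.0]
opening: 0.163
```

```bash
python3 - <<'E'
from h import *
s=observe();print(s['time_s'],s['opening'],s['force'],s['torque'],s['ee_pos'])
b=grab_frame('scene')
save('s1',cv2.resize(b[150:384,300:490],None,fx=2.5,fy=2.5))
E
```

```text
5.775 0.1628755606237016 [ 1.47215799 -0.03503853 -3.03727373] [ 0.06805126 -0.1022434  -0.04577305] [0.51914571 0.34987757 0.25011559]
```

View pics/s1.png

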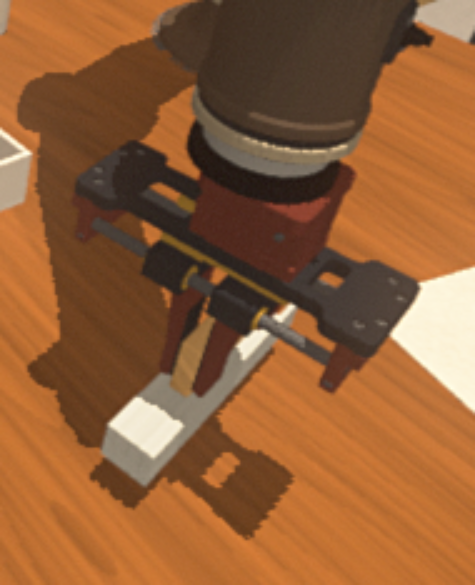

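```bash
cat >> h.py <<'E'
def proj(name,P):
    c=camera_info(name);T=np.array(c['camera_from_world']);K=np.array(c['K'])
    q=np.asarray(P)@T[:3,:3].T+T[:3,3]; q=q*[1,-1,-1]; q=q@K.T; return q[...,:2]/q[...,2:]
def shk(local,g,yaw,tilt,gx=.035,gz=.056):
    """world position of shaker-local point; g grasp point, yaw/tilt deg (tilt>0 mouth down)"""
    t=np.radians(tilt);c=np.radians(yaw);l=np.asarray(local,float)-[gx,0,gz]
    x=l[...,0]*np.cos(t)-l[...,2]*np.sin(t);z=l[...,0]*np.sin(t)+l[...,2]*np.cos(t);y=l[...,1]
    return np.stack([x*np.cos(c)-y*np.sin(c),x*np.sin(c)+y*np.cos(c),z],-1)+g
E
python3 - <<'E'
from h import *
s=observe();g=np.array(s['ee_pos'])-[0,0,.163]
for t in (0,5,10,15):
    p=proj('scene',shk([(.098,-.016,.028),(.098,.016,.028),(.098,-.016,0),(.098,.016,0)],g,12.2,t))
    print(t,np.round((p-[300,150])*2.5).tolist())
E
```

```text
0 [[108.0, 423.0], [153.0, 457.0], [100.0, 452.0], [144.0, 486.0]]
5 [[107.0, 419.0], [153.0, 453.0], [97.0, 450.0], [142.0, 485.0]]
10 [[107.0, 415.0], [154.0, 449.0], [95.0, 448.0], [140.0, 483.0]]
15 [[108.0, 409.0], [154.0, 444.0], [93.0, 445.0], [139.0, 480.0]]
```

Emit:
arm_command(
  plan=[0,0,0.0,0,0,0,0,0,0,0,0,0,0,0,0,0,0,0,0,0],
  squeeze=3,
)

```text
time_s: 6.45
ee_pos: [0.5192, 0.3499, 0.2496]
ee_rot: [[0.977, 0.211, 0.0], [0.211, -0.977, 0.0], [0.0, -0.0, -1.0]]
force: [0.9, 0.6, -1.8]
opening: 0.159
```

```bash
cat >> h.py <<'E'
def tilt(gx=.035,gz=.056,nm='scene',show=False):
    """image of the closed end: fit tilt by comparing its top corners"""
    s=observe();b=grab_frame('scene');R=np.array(s['ee_rot']);g=np.array(s['ee_pos'])+.163*R[:,2]
    yaw=np.degrees(np.arctan2(R[1,0],R[0,0]));return s,b,g,yaw
E
python3 - <<'E'
from h import *
s,b,g,yaw=tilt();print(s['force'],s['opening'],g,yaw)
hsv=cv2.cvtColor(b,cv2.COLOR_RGB2HSV);m=((hsv[...,1]<60)&(hsv[...,2]>100)).astype(np.uint8)
k=np.zeros_like(m);k[290:360,335:380]=m[290:360,335:380]
cs,_=cv2.findContours(k,0,1);c=max(cs,key=cv2.contourArea)
print(cv2.approxPolyDP(c,2,True)[:,0].tolist())
for t in (0,5,10,15):
    print(t,np.round(proj('scene',shk([(.098,-.016,.028),(.098,.016,.028),(.098,-.016,0),(.098,.016,0)],g,yaw,t))).tolist())
E
```

```text
[ 0.86752577  0.57583106 -1.7839628 ] 0.15920810002655716 [0.5191994  0.34991539 0.08659521] 12.2062839381068
[[366, 300], [347, 313], [339, 326], [339, 330], [354, 342], [379, 321], [379, 309], [372, 312], [366, 308]]
0 [[343.0, 320.0], [361.0, 333.0], [340.0, 331.0], [358.0, 345.0]]
5 [[343.0, 318.0], [361.0, 332.0], [339.0, 330.0], [357.0, 344.0]]
10 [[343.0, 316.0], [361.0, 330.0], [338.0, 330.0], [356.0, 343.0]]
15 [[343.0, 314.0], [362.0, 328.0], [337.0, 328.0], [355.0, 342.0]]
```

```bash
python3 - <<'E'
from h import *
s,b,g,yaw=tilt()
o=cv2.resize(b[230:370,320:430],None,fx=4,fy=4,interpolation=cv2.INTER_CUBIC)
for t,col in ((0,(255,0,0)),(13,(0,0,255))):
    p=proj('scene',shk([(.098,-.016,.028),(.098,.016,.028),(.098,.016,0),(-.098,.016,0),(-.098,.016,.028),(.098,.016,.028)],g,yaw,t))
    cv2.polylines(o,[np.int32((p-[320,230])*4+2)],False,col,1)
save('s2',o)
E
```

```text
(no output)
```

View pics/s2.png

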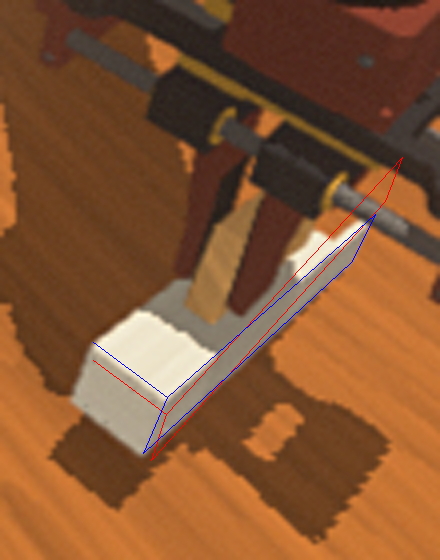

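Red outline is tilt 0, blue is 13°: the shaker follows blue, mouth resting on the table – it pivots in the grip at 3 N. Raise 6 mm more for ~17°, then squeeze hard and lift.

Emit:
arm_command(
  plan=[0,0,-0.002,0,0,0,-0.002,0,0,0,-0.002,0,0,0,0,0,0,0,0,0],
  squeeze=3,
)

```text
time_s: 7.18
ee_pos: [0.5193, 0.3499, 0.2558]
ee_rot: [[0.977, 0.211, 0.0], [0.211, -0.977, 0.0], [0.0, -0.0, -1.0]]
force: [-0.4, -0.5, -2.0]
opening: 0.161
```

Emit:
arm_command(
  plan=[0,0,0,0,0,0,0,0,0,0,0,0,0,0,-0.004,0,0,0,-0.008,0],
  squeeze=45,
)

```text
time_s: 7.8
ee_pos: [0.5189, 0.3498, 0.2676]
ee_rot: [[0.977, 0.212, -0.001], [0.212, -0.977, -0.001], [-0.001, 0.0, -1.0]]
force: [1.0, -0.6, -2.2]
opening: 0.158
```

Emit:
arm_command(
  plan=[0,0,-0.01,0,0,0,-0.01,0,0,0,-0.01,0,0,0,-0.006,0,0,0,-0.003,0],
)

```text
time_s: 8.43
ee_pos: [0.5192, 0.3499, 0.3071]
ee_rot: [[0.977, 0.211, 0.0], [0.211, -0.977, 0.0], [0.0, -0.0, -1.0]]
force: [-0.9, 0.6, -2.6]
opening: 0.16
```

```bash
python3 - <<'E'
from h import *
s,b,g,yaw=tilt();print(s['time_s'],s['force'],s['opening'])
go(.6356,.066,.150,1.0,n=20)
o=cv2.resize(b[200:370,320:450],None,fx=4,fy=4,interpolation=cv2.INTER_CUBIC)
for t,col in ((12,(255,0,0)),(17,(0,0,255))):
    p=proj('scene',shk([(.098,-.016,.028),(.098,.016,.028),(.098,.016,0),(-.098,.016,0),(-.098,.016,.028),(.098,.016,.028)],g,yaw,t))
    cv2.polylines(o,[np.int32((p-[320,200])*4+2)],False,col,1)
save('s3',o[:600])
E
```

```text
8.425 [-0.89880036  0.56801534 -2.63659747] 0.15964464369981607
grasp [0.5193 0.35   0.1443] yaw 12.21 d [ 0.1163 -0.284   0.0057] dyaw -11.21
0.0027,0.0151,-0.0003,0.56, 0.0028,0.0151,-0.0003,0.56, 0.003,0.0151,-0.0003,0.56, 0.0031,0.015,-0.0003,0.56, 0.0033,0.015,-0.0003,0.56,
0.0034,0.015,-0.0003,0.56, 0.0036,0.0149,-0.0003,0.56, 0.0037,0.0149,-0.0003,0.56, 0.0039,0.0149,-0.0003,0.56, 0.004,0.0148,-0.0003,0.56,
0.0041,0.0148,-0.0003,0.56, 0.0043,0.0147,-0.0003,0.56, 0.0044,0.0147,-0.0003,0.56, 0.0046,0.0146,-0.0003,0.56, 0.0047,0.0146,-0.0003,0.56,
0.0049,0.0146,-0.0003,0.56, 0.005,0.0145,-0.0003,0.56, 0.0051,0.0145,-0.0003,0.56, 0.0053,0.0144,-0.0003,0.56, 0.0054,0.0144,-0.0003,0.56,
```

View pics/s3.png

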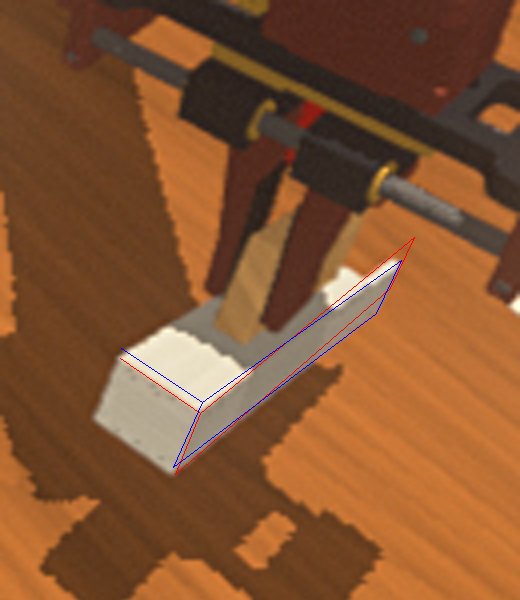

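Tilt is about 17° (blue) and held. Carry to bay 2.

Emit:
arm_command(
  plan=[0.001,0.006,0,0.2,0.002,0.012,0,0.56,0.003,0.016,-0.0003,0.56,0.0035,0.0165,-0.0003,0.6,0.0035,0.0165,-0.0003,0.6],
)

```text
time_s: 9.1
ee_pos: [0.5456, 0.285, 0.3075]
ee_rot: [[0.986, 0.167, 0.0], [0.167, -0.986, -0.0], [0.0, 0.0, -1.0]]
force: [-0.6, -0.1, -2.2]
opening: 0.158
```

Emit:
arm_command(
  plan=[0.004,0.0165,-0.0003,0.6,0.004,0.0165,-0.0003,0.6,0.004,0.0165,-0.0003,0.6,0.0045,0.0165,-0.0003,0.6,0.0045,0.0165,-0.0003,0.6],
)

```text
time_s: 9.72
ee_pos: [0.5783, 0.2071, 0.309]
ee_rot: [[0.993, 0.116, 0.0], [0.116, -0.993, -0.0], [0.0, 0.0, -1.0]]
force: [0.6, -0.7, -2.5]
opening: 0.161
```

Emit:
arm_command(
  plan=[0.0045,0.0165,-0.0003,0.6,0.0045,0.0165,-0.0003,0.6,0.0045,0.0165,-0.0003,0.6,0.0045,0.0165,-0.0003,0.6,0.0045,0.0165,-0.0003,0.6],
)

```text
time_s: 10.35
ee_pos: [0.6085, 0.1271, 0.3105]
ee_rot: [[0.998, 0.064, -0.0], [0.064, -0.998, -0.0], [-0.0, 0.0, -1.0]]
force: [-0.1, -0.1, -3.2]
opening: 0.153
```

Emit:
arm_command(
  plan=[0.0045,0.0165,-0.0003,0.6,0.0045,0.016,-0.0003,0.6,0.004,0.012,-0.0003,0.6,0.003,0.007,-0.0003,0.6,0.001,0.002,0,0.6],
)

```text
time_s: 10.98
ee_pos: [0.628, 0.0753, 0.3117]
ee_rot: [[1.0, 0.011, -0.0], [0.011, -1.0, 0.0], [-0.0, -0.0, -1.0]]
force: [-0.4, 1.3, -2.7]
opening: 0.159
```

```bash
cat >> h.py <<'E'
def chunks(ret=False):
    b=grab_frame('top');hsv=cv2.cvtColor(b,cv2.COLOR_RGB2HSV)
    m=(((hsv[...,0]<10)|(hsv[...,0]>174))&(hsv[...,1]>140)&(hsv[...,2]>60)).astype(np.uint8)
    m[:190]=0;m[260:]=0;m[:,:205]=0;m[:,305:]=0
    n,l,st,c=cv2.connectedComponentsWithStats(m)
    ct=np.array([.5098,-.0069]);a=np.radians(1.0);out=[]
    for i in range(1,n):
        if st[i,4]<6: continue
        p=onz('top',c[i,0],c[i,1],.02)[:2]-ct
        print('area',st[i,4],'px',np.round(c[i]),'tray xy mm',np.round(1000*np.array([p[0]*np.cos(a)+p[1]*np.sin(a),-p[0]*np.sin(a)+p[1]*np.cos(a)])))
    return b
E
python3 - <<'E'
from h import *
s=observe();print(s['time_s'],s['force'],s['opening'])
go(.6356,.066,.145,1.0,n=5)
b=chunks()
save('t1',cv2.resize(b[130:270,170:310],None,fx=4,fy=4,interpolation=cv2.INTER_CUBIC))
E
```

```text
10.975 [-0.42000938  1.32148407 -2.65318493] 0.1587218421074165
grasp [0.628  0.0753 0.1487] yaw 0.63 d [ 0.0076 -0.0093 -0.0037] dyaw 0.37
0.0015,0.0019,0.0007,-0.07, 0.0015,0.0019,0.0007,-0.07, 0.0015,0.0019,0.0007,-0.07, 0.0015,0.0019,0.0007,-0.07, 0.0015,0.0019,0.0007,-0.07,
```

View pics/t1.png

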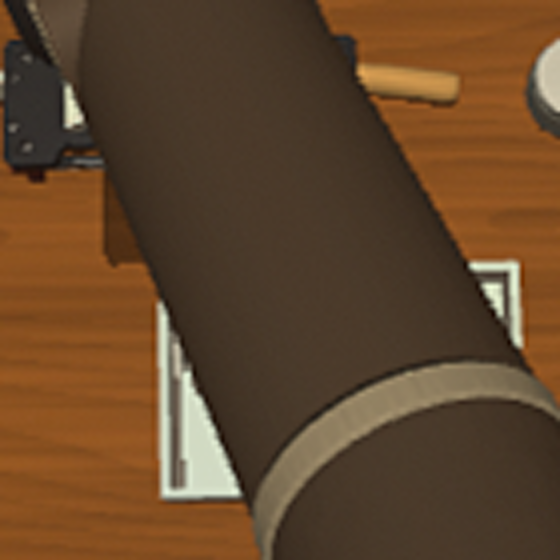

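Top view is blocked by the arm, with the gripper at upper left (0-100, 40-170) and the shaker hidden; I'll watch through the scene camera. Small correction, then shake.

Emit:
arm_command(
  plan=[0.0015,0.002,0.0007,-0.07,0.0015,0.002,0.0007,-0.07,0.0015,0.002,0.0007,-0.07,0.0015,0.002,0.0007,-0.07,0.0015,0.002,0.0007,-0.07],
)

```text
time_s: 11.65
ee_pos: [0.6356, 0.0656, 0.3082]
ee_rot: [[1.0, 0.018, -0.0], [0.018, -1.0, -0.0], [-0.0, 0.0, -1.0]]
force: [-0.2, -0.1, -2.6]
opening: 0.159
```

```bash
cat >> h.py <<'E'
def red(n='scene',z=.012,box=None):
    s=observe();b=grab_frame(n);hsv=cv2.cvtColor(b,cv2.COLOR_RGB2HSV)
    m=(((hsv[...,0]<9)|(hsv[...,0]>172))&(hsv[...,1]>130)&(hsv[...,2]>50)).astype(np.uint8)
    k=np.zeros_like(m)
    if n=='scene':
        # tray footprint hull, grown
        a=np.radians(1.0);P=[]
        for x,y in ((-.07,-.11),(.07,-.11),(.07,.11),(-.07,.11)):
            for zz in (0,.09): P.append((.5098+x*np.cos(a)-y*np.sin(a),-.0069+x*np.sin(a)+y*np.cos(a),zz))
        h=cv2.convexHull(np.float32(proj('scene',np.array(P))));cv2.fillConvexPoly(k,np.int32(h),1);m=m*k
    nn,l,st,c=cv2.connectedComponentsWithStats(m)
    for i in range(1,nn):
        if st[i,4]<5: continue
        p=onz(n,c[i,0],c[i,1],z,s)[:2]-np.array([.5098,-.0069]);a=np.radians(1.0)
        print(n,'area',st[i,4],'px',np.round(c[i]),'tray mm',np.round(1000*np.array([p[0]*np.cos(a)+p[1]*np.sin(a),-p[0]*np.sin(a)+p[1]*np.cos(a)])))
    return b
E
python3 - <<'E'
from h import *
s=observe();print(s['time_s'],s['force'])
go(.6356,.066,.145,1.0,n=5)
b=red('scene')
w=grab_frame('wrist')
o=np.hstack([cv2.resize(b[120:260,180:330],None,fx=2.6,fy=2.6,interpolation=cv2.INTER_CUBIC),cv2.resize(w[120:344,100:400],(390,364))[:364]])
save('v1',o)
E
```

```text
11.65 [-0.18049276 -0.07296849 -2.5657136 ]
grasp [0.6356 0.0656 0.1452] yaw 1.04 d [ 0.      0.0004 -0.0002] dyaw -0.04
0.0,-0.0001,0.0,0.01, 0.0,-0.0001,0.0,0.01, 0.0,-0.0001,0.0,0.01, 0.0,-0.0001,0.0,0.01, 0.0,-0.0001,0.0,0.01,
scene area 663 px [240. 183.] tray mm [ -26. -135.]
scene area 36 px [219. 184.] tray mm [  27. -159.]
```

View pics/v1.png

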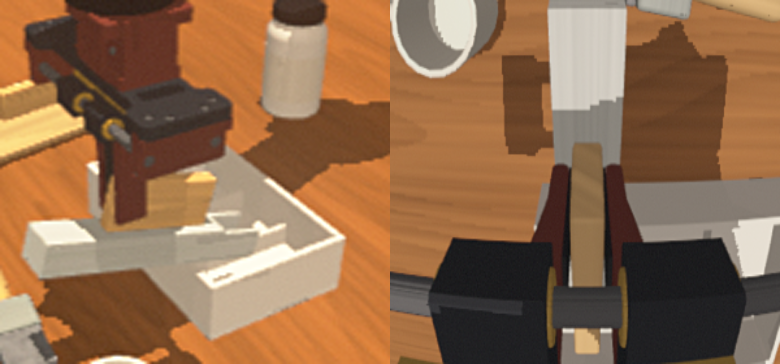

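Scene view: shaker over the +y bay, whose floor is hidden by the near wall (mouth near crop (285,230)); the wrist view shows the brush/cup side only. Bays 0 and 1 are better visible to the scene camera, so I fill those first and count there.

Emit:
arm_command(
  plan=[0.0,0.006,0,0,0.0,0.013,0,0,0.0,0.0165,0,0,0,0.0165,0,0,0,0.0165,0,0],
)

```text
time_s: 12.38
ee_pos: [0.6367, -0.0046, 0.3083]
ee_rot: [[1.0, 0.017, 0.0], [0.017, -1.0, -0.0], [0.0, 0.0, -1.0]]
force: [-0.0, -0.7, -2.8]
opening: 0.159
```

Emit:
arm_command(
  plan=[0.0,0.0165,0,0,0.0,0.0165,0,0,0.0,0.0165,0,0,0,0.015,0,0,0,0.0085,0,0],
)

```text
time_s: 13.0
ee_pos: [0.638, -0.0771, 0.3082]
ee_rot: [[1.0, 0.017, -0.0], [0.017, -1.0, -0.0], [-0.0, 0.0, -1.0]]
force: [0.0, 0.0, -2.4]
opening: 0.153
```

Emit:
arm_command(
  plan=[0,0,0,0,0,0,0,0,-0.01,0,0,0,0.01,0,0,0,0,0,0,0],
)

```text
time_s: 13.62
ee_pos: [0.6387, -0.0754, 0.3085]
ee_rot: [[1.0, 0.018, 0.001], [0.018, -1.0, 0.0], [0.001, -0.0, -1.0]]
force: [0.4, -0.8, -2.9]
opening: 0.162
```

```bash
python3 - <<'E'
from h import *
s=observe();print(s['time_s'],s['force'])
go(.638,-.0754,.145,1.0,n=5)
b=red('scene');np.save('b.npy',b);chunks()
E
```

```text
13.625 [ 0.36424627 -0.83356319 -2.92884053]
grasp [ 0.6389 -0.0754  0.1455] yaw 1.06 d [-0.0009  0.     -0.0005] dyaw -0.06
-0.0002,-0.0,0.0001,0.01, -0.0002,-0.0,0.0001,0.01, -0.0002,-0.0,0.0001,0.01, -0.0002,-0.0,0.0001,0.01, -0.0002,-0.0,0.0001,0.01,
area 14 px [284. 206.] tray xy mm [ 47. -75.]
```

Emit:
arm_command(
  plan=[-0.01,0,0,0,0.01,0,0,0,-0.01,0,0,0,0.01,0,0,0,0,0,0,0],
)

```text
time_s: 14.35
ee_pos: [0.6388, -0.0757, 0.3083]
ee_rot: [[1.0, 0.018, 0.001], [0.018, -1.0, 0.0], [0.001, -0.0, -1.0]]
force: [-0.5, 0.1, -3.3]
opening: 0.157
```

```bash
cat >> h.py <<'E'
def along(u,v,tl=17,name='top'):
    """top-view pixel -> shaker-local x (mm) of a chunk lying in the shaker (z=11)"""
    s=observe();R=np.array(s['ee_rot']);g=np.array(s['ee_pos'])+.163*R[:,2];yaw=np.degrees(np.arctan2(R[1,0],R[0,0]))
    xs=np.linspace(-.11,.1,211);p=proj(name,shk(np.c_[xs,0*xs,0*xs+.012],g,yaw,tl))
    d=np.hypot(p[:,0]-u,p[:,1]-v);i=d.argmin();return round(xs[i]*1000),round(d[i],1)
E
python3 - <<'E'
from h import *
s=observe();print(s['time_s'])
b=red('scene');t=chunks();print('prev',along(284,206))
g=np.array(s['ee_pos'])-[0,0,.163]
for n in('top','scene'): print(n,'mouth',proj(n,shk([(-.098,0,.012),(-.06,0,.012)],g,1,17)).round().tolist())
np.save('b.npy',b);np.save('t.npy',t)
hs=cv2.cvtColor(t,cv2.COLOR_RGB2HSV);print(hs[200:222:2,278:292:2].tolist())
E
```

```text
14.35
area 8 px [284. 204.] tray xy mm [ 52. -75.]
area 14 px [284. 212.] tray xy mm [ 34. -73.]
prev (-70, np.float64(0.6))
top mouth [[285.0, 217.0], [285.0, 201.0]]
scene mouth [[240.0, 181.0], [227.0, 181.0]]
[[[22, 40, 159], [24, 37, 199], [23, 39, 210], [23, 31, 99], [26, 33, 109], [24, 34, 111], [24, 36, 112]], [[22, 41, 160], [22, 37, 199], [24, 38, 202], [25, 38, 210], [21, 39, 105], [21, 39, 111], [25, 39, 111]], [[22, 42, 151], [24, 39, 125], [8, 208, 92], [9, 201, 117], [10, 199, 113], [14, 74, 107], [22, 40, 96]], [[21, 41, 148], [25, 36, 210], [35, 28, 173], [12, 92, 108], [33, 25, 101], [33, 27, 114], [24, 39, 97]], [[23, 43, 149], [24, 37, 181], [9, 208, 145], [10, 195, 191], [10, 199, 191], [12, 68, 109], [21, 37, 96]], [[24, 40, 153], [16, 54, 133], [10, 192, 190], [10, 185, 183], [10, 187, 181], [10, 173, 167], [30, 27, 95]], [[23, 39, 151], [20, 48, 153], [10, 196, 191], [10, 187, 181], [10, 187, 184], [9, 142, 167], [33, 26, 87]], [[22, 39, 150], [25, 33, 193], [10, 114, 141], [9, 183, 170], [9, 186, 158], [32, 28, 163], [27, 34, 83]], [[22, 42, 150], [23, 39, 188], [25, 35, 204], [27, 30, 178], [26, 33, 209], [25, 37, 205], [25, 39, 85]], [[27, 34, 174], [22, 44, 167], [21, 47, 145], [18, 49, 134], [20, 48, 134], [19, 50, 137], [21, 43, 112]], [[37, 34, 186], [21, 48, 128], [26, 39, 145], [26, 40, 145], [27, 37, 144], [27, 39, 145], [23, 43, 137]]]
```

```bash
sed -i "s/(hsv\[...,0\]<10)|(hsv\[...,0\]>174))&(hsv\[...,1\]>140)/(hsv[...,0]<=11)|(hsv[...,0]>174))\&(hsv[...,1]>120)/; s/(hsv\[...,0\]<9)|(hsv\[...,0\]>172))&(hsv\[...,1\]>130)/(hsv[...,0]<=11)|(hsv[...,0]>174))\&(hsv[...,1]>120)/" h.py && cat > c.py <<'E'
from h import *
import sys
s=observe();print(s['time_s'],np.round(s['ee_pos'],4))
b=red('scene');t=chunks()
g=np.array(s['ee_pos'])-[0,0,.163]
for n in('top','scene'): print(n,'mouth',proj(n,shk([(-.098,0,.012),(-.06,0,.012)],g,1,17)).round().tolist())
E
python3 c.py
```

```text
14.45 [ 0.6382 -0.0757  0.3081]
scene area 6 px [234. 178.] tray mm [ -26. -168.]
area 12 px [284. 204.] tray xy mm [ 51. -74.]
area 55 px [284. 211.] tray xy mm [ 35. -75.]
top mouth [[285.0, 218.0], [285.0, 202.0]]
scene mouth [[240.0, 181.0], [227.0, 181.0]]
```

Emit:
arm_command(
  plan=[-0.01,0,0,0,0.01,0,0,0,0,0,0,0,0,0,0,0,0,0,0,0],
)

```text
time_s: 15.18
ee_pos: [0.638, -0.0757, 0.3082]
ee_rot: [[1.0, 0.018, -0.0], [0.018, -1.0, -0.0], [-0.0, 0.0, -1.0]]
force: [-0.3, 0.4, -3.9]
opening: 0.155
```

```bash
python3 c.py
```

```text
15.175 [ 0.638  -0.0757  0.3082]
area 32 px [284. 206.] tray xy mm [ 48. -75.]
area 54 px [285. 214.] tray xy mm [ 28. -75.]
top mouth [[285.0, 218.0], [285.0, 202.0]]
scene mouth [[240.0, 181.0], [227.0, 181.0]]
```

Emit:
arm_command(
  plan=[-0.01,0,0,0,0.01,0,0,0,-0.01,0,0,0,0.01,0,0,0,0,0,0,0],
)

```text
time_s: 15.9
ee_pos: [0.6388, -0.0757, 0.3084]
ee_rot: [[1.0, 0.018, 0.001], [0.018, -1.0, 0.0], [0.001, -0.0, -1.0]]
force: [0.5, -0.4, -3.8]
opening: 0.156
```

```bash
python3 c.py
```

```text
15.9 [ 0.6388 -0.0757  0.3084]
scene area 5 px [233. 178.] tray mm [ -24. -169.]
scene area 48 px [246. 196.] tray mm [ -7. -74.]
area 52 px [285. 209.] tray xy mm [ 39. -75.]
area 42 px [284. 228.] tray xy mm [ -7. -71.]
top mouth [[285.0, 217.0], [285.0, 201.0]]
scene mouth [[240.0, 181.0], [227.0, 181.0]]
```

Emit:
arm_command(
  plan=[-0.01,0,0,0,0.01,0,0,0,-0.01,0,0,0,0.01,0,0,0,0,0,0,0],
)

```text
time_s: 16.62
ee_pos: [0.6388, -0.0757, 0.3084]
ee_rot: [[1.0, 0.018, 0.001], [0.018, -1.0, 0.0], [0.001, -0.0, -1.0]]
force: [0.2, 0.0, -3.4]
opening: 0.156
```

```bash
python3 c.py
```

```text
16.625 [ 0.6388 -0.0757  0.3084]
scene area 9 px [237. 178.] tray mm [ -33. -165.]
scene area 48 px [246. 196.] tray mm [ -7. -74.]
area 40 px [285. 206.] tray xy mm [ 47. -75.]
area 55 px [285. 215.] tray xy mm [ 25. -76.]
area 42 px [284. 228.] tray xy mm [ -7. -71.]
top mouth [[285.0, 217.0], [285.0, 201.0]]
scene mouth [[240.0, 181.0], [227.0, 181.0]]
```

Emit:
arm_command(
  plan=[-0.01,0,0,0,0.01,0,0,0,-0.01,0,0,0,0.01,0,0,0,0,0,0,0],
)

```text
time_s: 17.35
ee_pos: [0.6388, -0.0758, 0.3084]
ee_rot: [[1.0, 0.018, 0.001], [0.018, -1.0, 0.0], [0.001, -0.0, -1.0]]
force: [-0.4, -1.1, -2.1]
opening: 0.155
```

```bash
python3 c.py
```

```text
17.35 [ 0.6388 -0.0758  0.3084]
scene area 7 px [234. 178.] tray mm [ -26. -169.]
scene area 48 px [246. 196.] tray mm [ -7. -74.]
scene area 47 px [238. 199.] tray mm [ 17. -73.]
area 6 px [284. 204.] tray xy mm [ 53. -75.]
area 55 px [285. 211.] tray xy mm [ 36. -76.]
area 21 px [284. 220.] tray xy mm [ 14. -72.]
area 42 px [284. 228.] tray xy mm [ -7. -71.]
top mouth [[285.0, 217.0], [285.0, 201.0]]
scene mouth [[240.0, 181.0], [227.0, 181.0]]
```

Emit:
arm_command(
  plan=[-0.01,0,0,0,0.01,0,0,0,-0.01,0,0,0,0.01,0,0,0,0,0,0,0],
)

```text
time_s: 18.08
ee_pos: [0.6387, -0.0757, 0.3083]
ee_rot: [[1.0, 0.018, 0.001], [0.018, -1.0, 0.0], [0.001, -0.0, -1.0]]
force: [0.4, -0.1, -2.5]
opening: 0.16
```

```bash
python3 c.py
```

```text
18.075 [ 0.6387 -0.0757  0.3083]
scene area 8 px [238. 178.] tray mm [ -35. -164.]
scene area 48 px [246. 196.] tray mm [ -7. -74.]
scene area 47 px [238. 199.] tray mm [ 17. -73.]
area 46 px [285. 206.] tray xy mm [ 47. -75.]
area 64 px [285. 217.] tray xy mm [ 20. -75.]
area 44 px [284. 228.] tray xy mm [ -6. -71.]
top mouth [[285.0, 217.0], [285.0, 201.0]]
scene mouth [[240.0, 181.0], [227.0, 181.0]]
```

Emit:
arm_command(
  plan=[-0.01,0,0,0,0.01,0,0,0,0,0,0,0,0,0,0,0,0,0,0,0],
)

```text
time_s: 18.8
ee_pos: [0.638, -0.0757, 0.3082]
ee_rot: [[1.0, 0.018, -0.0], [0.018, -1.0, 0.0], [-0.0, -0.0, -1.0]]
force: [-0.9, 1.0, -2.2]
opening: 0.157
```

```bash
python3 c.py
```

```text
18.8 [ 0.638  -0.0757  0.3082]
scene area 135 px [243. 195.] tray mm [ -3. -80.]
area 55 px [285. 209.] tray xy mm [ 41. -76.]
area 17 px [283. 220.] tray xy mm [ 13. -71.]
area 51 px [284. 227.] tray xy mm [ -6. -72.]
top mouth [[285.0, 218.0], [285.0, 202.0]]
scene mouth [[240.0, 181.0], [227.0, 181.0]]
```

Three in bay 0. On to bay 1.

Emit:
arm_command(
  plan=[0,-0.005,0,0,0,-0.01,0,0,0,-0.0135,0,0,0,-0.0135,0,0,0,-0.0135,0,0],
)

```text
time_s: 19.52
ee_pos: [0.637, -0.0188, 0.3083]
ee_rot: [[1.0, 0.019, 0.0], [0.019, -1.0, 0.0], [0.0, -0.0, -1.0]]
force: [0.0, -0.4, -3.0]
opening: 0.158
```

Emit:
arm_command(
  plan=[0,-0.01,0,0,0,-0.005,0,0,0,0,0,0,-0.01,0,0,0,0.01,0,0,0],
)

```text
time_s: 20.15
ee_pos: [0.6359, -0.006, 0.3083]
ee_rot: [[1.0, 0.017, -0.001], [0.017, -1.0, -0.001], [-0.001, 0.001, -1.0]]
force: [0.5, 0.3, -2.6]
opening: 0.155
```

```bash
python3 c.py
```

```text
20.15 [ 0.6359 -0.006   0.3083]
scene area 186 px [219. 174.] tray mm [   3. -205.]
scene area 9 px [250. 191.] tray mm [-30. -89.]
area 8 px [256. 204.] tray xy mm [54. -4.]
area 51 px [255. 212.] tray xy mm [35. -3.]
top mouth [[255.0, 219.0], [255.0, 203.0]]
scene mouth [[256.0, 194.0], [242.0, 195.0]]
```

Emit:
arm_command(
  plan=[-0.01,0,0,0,0.01,0,0,0,-0.01,0,0,0,0.01,0,0,0,0,0,0,0],
)

```text
time_s: 20.88
ee_pos: [0.6375, -0.0053, 0.3084]
ee_rot: [[1.0, 0.018, 0.001], [0.018, -1.0, 0.0], [0.001, -0.0, -1.0]]
force: [0.1, 0.0, -2.4]
opening: 0.16
```

```bash
python3 c.py
```

```text
20.875 [ 0.6375 -0.0053  0.3084]
scene area 178 px [219. 174.] tray mm [   1. -207.]
scene area 10 px [254. 191.] tray mm [-38. -84.]
area 44 px [255. 207.] tray xy mm [47. -3.]
area 52 px [256. 218.] tray xy mm [20. -3.]
top mouth [[255.0, 218.0], [255.0, 202.0]]
scene mouth [[255.0, 195.0], [242.0, 195.0]]
```

Emit:
arm_command(
  plan=[-0.01,0,0,0,0.01,0,0,0,0,0,0,0,0,0,0,0,0,0,0,0],
)

```text
time_s: 21.6
ee_pos: [0.6367, -0.0053, 0.3082]
ee_rot: [[1.0, 0.018, -0.0], [0.018, -1.0, -0.0], [-0.0, 0.0, -1.0]]
force: [0.1, -0.2, -2.9]
opening: 0.157
```

```bash
python3 c.py
```

```text
21.6 [ 0.6367 -0.0053  0.3082]
scene area 189 px [219. 174.] tray mm [   1. -206.]
scene area 47 px [263. 209.] tray mm [-13.  -4.]
area 52 px [255. 208.] tray xy mm [43. -3.]
area 44 px [256. 231.] tray xy mm [-13.  -3.]
top mouth [[255.0, 218.0], [255.0, 203.0]]
scene mouth [[256.0, 195.0], [242.0, 195.0]]
```

Emit:
arm_command(
  plan=[-0.01,0,0,0,0.01,0,0,0,-0.01,0,0,0,0.01,0,0,0,0,0,0,0],
)

```text
time_s: 22.32
ee_pos: [0.6375, -0.0053, 0.3083]
ee_rot: [[1.0, 0.018, 0.001], [0.018, -1.0, 0.0], [0.001, -0.0, -1.0]]
force: [0.6, -0.0, -3.2]
opening: 0.155
```

```bash
python3 c.py
```

```text
22.325 [ 0.6375 -0.0053  0.3083]
scene area 178 px [219. 174.] tray mm [   1. -207.]
scene area 9 px [250. 191.] tray mm [-27. -87.]
scene area 48 px [263. 209.] tray mm [-13.  -4.]
area 10 px [256. 204.] tray xy mm [53. -4.]
area 52 px [256. 213.] tray xy mm [31. -3.]
area 44 px [256. 231.] tray xy mm [-13.  -3.]
top mouth [[255.0, 218.0], [255.0, 202.0]]
scene mouth [[255.0, 195.0], [242.0, 195.0]]
```

Emit:
arm_command(
  plan=[-0.01,0,0,0,0.01,0,0,0,-0.01,0,0,0,0.01,0,0,0,0,0,0,0],
)

```text
time_s: 23.05
ee_pos: [0.6375, -0.0053, 0.3084]
ee_rot: [[1.0, 0.018, 0.001], [0.018, -1.0, 0.0], [0.001, -0.0, -1.0]]
force: [0.2, -0.5, -2.1]
opening: 0.155
```

```bash
python3 c.py
```

```text
23.05 [ 0.6375 -0.0053  0.3084]
scene area 180 px [219. 174.] tray mm [   1. -207.]
scene area 48 px [263. 209.] tray mm [-13.  -4.]
scene area 42 px [254. 211.] tray mm [12. -7.]
area 45 px [256. 207.] tray xy mm [47. -3.]
area 12 px [254. 220.] tray xy mm [16. -0.]
area 44 px [256. 231.] tray xy mm [-13.  -3.]
top mouth [[255.0, 218.0], [255.0, 202.0]]
scene mouth [[255.0, 195.0], [242.0, 195.0]]
```

Emit:
arm_command(
  plan=[-0.01,0,0,0,0.01,0,0,0,-0.01,0,0,0,0.01,0,0,0,0,0,0,0],
)

```text
time_s: 23.78
ee_pos: [0.6375, -0.0053, 0.3083]
ee_rot: [[1.0, 0.018, 0.001], [0.018, -1.0, 0.0], [0.001, -0.0, -1.0]]
force: [-0.1, -0.2, -2.6]
opening: 0.156
```

```bash
python3 c.py
```

```text
23.775 [ 0.6375 -0.0053  0.3083]
scene area 177 px [219. 174.] tray mm [   1. -207.]
scene area 7 px [249. 191.] tray mm [-26. -87.]
scene area 47 px [263. 209.] tray mm [-13.  -4.]
scene area 25 px [250. 213.] tray mm [24. -6.]
area 52 px [256. 211.] tray xy mm [36. -3.]
area 44 px [256. 231.] tray xy mm [-13.  -3.]
top mouth [[255.0, 218.0], [255.0, 202.0]]
scene mouth [[255.0, 195.0], [242.0, 195.0]]
```

Two in bay 1, three left: bay 2 next, all of them.

Emit:
arm_command(
  plan=[0,-0.005,0,0,0,-0.01,0,0,0,-0.0135,0,0,0,-0.0135,0,0,0,-0.0135,0,0],
)

```text
time_s: 24.5
ee_pos: [0.6357, 0.0517, 0.3083]
ee_rot: [[1.0, 0.019, 0.0], [0.019, -1.0, 0.0], [0.0, -0.0, -1.0]]
force: [0.7, 0.5, -2.7]
opening: 0.155
```

Emit:
arm_command(
  plan=[0,-0.01,0,0,0,-0.006,0,0,0,0,0,0,0,0,0,0,0,0,0,0],
)

```text
time_s: 25.12
ee_pos: [0.6355, 0.0656, 0.3082]
ee_rot: [[1.0, 0.017, -0.0], [0.017, -1.0, -0.0], [-0.0, 0.0, -1.0]]
force: [-0.1, -0.1, -2.4]
opening: 0.16
```

```bash
python3 c.py
```

```text
25.125 [0.6355 0.0656 0.3082]
scene area 765 px [241. 183.] tray mm [ -29. -136.]
scene area 52 px [219. 184.] tray mm [  26. -162.]
scene area 9 px [267. 207.] tray mm [-28.  -7.]
top mouth [[225.0, 219.0], [225.0, 203.0]]
scene mouth [[273.0, 210.0], [259.0, 211.0]]
```

Emit:
arm_command(
  plan=[-0.01,0,0,0,0.01,0,0,0,-0.01,0,0,0,0.01,0,0,0,0,0,0,0],
)

```text
time_s: 25.85
ee_pos: [0.6362, 0.0661, 0.3083]
ee_rot: [[1.0, 0.018, 0.001], [0.018, -1.0, 0.0], [0.001, -0.0, -1.0]]
force: [0.5, 0.1, -2.3]
opening: 0.155
```

Emit:
arm_command(
  plan=[-0.01,0,0,0,0.01,0,0,0,-0.01,0,0,0,0.01,0,0,0,0,0,0,0],
)

```text
time_s: 26.48
ee_pos: [0.6362, 0.0662, 0.3084]
ee_rot: [[1.0, 0.018, 0.001], [0.018, -1.0, 0.0], [0.001, -0.0, -1.0]]
force: [-0.4, -0.2, -2.1]
opening: 0.158
```

Emit:
arm_command(
  plan=[-0.01,0,0,0,0.01,0,0,0,-0.01,0,0,0,0.01,0,0,0,0,0,0,0],
)

```text
time_s: 27.1
ee_pos: [0.6362, 0.0661, 0.3084]
ee_rot: [[1.0, 0.018, 0.001], [0.018, -1.0, 0.0], [0.001, -0.0, -1.0]]
force: [-0.2, -0.8, -2.6]
opening: 0.158
```

```bash
python3 c.py
```

```text
27.1 [0.6362 0.0661 0.3084]
scene area 772 px [241. 183.] tray mm [ -28. -135.]
scene area 53 px [218. 185.] tray mm [  29. -157.]
scene area 13 px [268. 207.] tray mm [-28.  -5.]
area 35 px [226. 229.] tray xy mm [-7. 71.]
top mouth [[225.0, 219.0], [224.0, 203.0]]
scene mouth [[273.0, 210.0], [259.0, 211.0]]
```

Emit:
arm_command(
  plan=[-0.01,0,0,0,0.01,0,0,0,-0.01,0,0,0,0.01,0,0,0,0,0,0,0],
)

```text
time_s: 27.82
ee_pos: [0.6362, 0.0662, 0.3083]
ee_rot: [[1.0, 0.018, 0.001], [0.018, -1.0, 0.0], [0.001, -0.0, -1.0]]
force: [-0.6, 0.0, -2.8]
opening: 0.156
```

Emit:
arm_command(
  plan=[-0.01,0,0,0,0.01,0,0,0,-0.01,0,0,0,0.01,0,0,0,0,0,0,0],
)

```text
time_s: 28.45
ee_pos: [0.6362, 0.0661, 0.3083]
ee_rot: [[1.0, 0.018, 0.001], [0.018, -1.0, 0.0], [0.001, -0.0, -1.0]]
force: [-0.4, -0.1, -2.1]
opening: 0.153
```

Emit:
arm_command(
  plan=[-0.01,0,0,0,0.01,0,0,0,-0.01,0,0,0,0.01,0,0,0,0,0,0,0],
)

```text
time_s: 29.08
ee_pos: [0.6362, 0.0661, 0.3083]
ee_rot: [[1.0, 0.018, 0.001], [0.018, -1.0, 0.0], [0.001, -0.0, -1.0]]
force: [-0.5, -0.3, -2.2]
opening: 0.157
```

Emit:
arm_command(
  plan=[-0.01,0,0,0,0.01,0,0,0,-0.01,0,0,0,0.01,0,0,0,0,0,0,0],
)

```text
time_s: 29.7
ee_pos: [0.6362, 0.0661, 0.3083]
ee_rot: [[1.0, 0.018, 0.001], [0.018, -1.0, 0.0], [0.001, -0.0, -1.0]]
force: [0.0, 0.2, -2.2]
opening: 0.154
```

Emit:
arm_command(
  plan=[-0.01,0,0,0,0.01,0,0,0,-0.01,0,0,0,0.01,0,0,0,0,0,0,0],
)

```text
time_s: 30.32
ee_pos: [0.6362, 0.0661, 0.3083]
ee_rot: [[1.0, 0.018, 0.001], [0.018, -1.0, 0.0], [0.001, -0.0, -1.0]]
force: [-0.2, -1.2, -2.4]
opening: 0.155
```

```bash
python3 c.py
```

```text
30.325 [0.6362 0.0661 0.3083]
scene area 771 px [241. 183.] tray mm [ -28. -135.]
scene area 53 px [218. 185.] tray mm [  29. -155.]
scene area 43 px [279. 219.] tray mm [-23.  49.]
area 83 px [226. 233.] tray xy mm [-16.  69.]
top mouth [[225.0, 219.0], [224.0, 203.0]]
scene mouth [[273.0, 210.0], [259.0, 211.0]]
```

Emit:
arm_command(
  plan=[0,0,-0.01,0,0,0,-0.015,0,0,-0.015,-0.01,0,0,-0.025,0,0,0,-0.03,0,0],
)

```text
time_s: 31.05
ee_pos: [0.6341, 0.1377, 0.3445]
ee_rot: [[1.0, 0.018, 0.001], [0.018, -1.0, 0.0], [0.001, -0.0, -1.0]]
force: [-0.5, 0.5, -3.0]
opening: 0.156
```

Emit:
arm_command(
  plan=[0,-0.03,0,0,0,-0.03,0,0,0,-0.025,0,0,0,-0.01,0,0,0,0,0,0],
)

```text
time_s: 31.68
ee_pos: [0.6322, 0.2321, 0.3436]
ee_rot: [[1.0, 0.02, 0.0], [0.02, -1.0, 0.0], [0.0, -0.0, -1.0]]
force: [-1.2, -0.7, -2.0]
opening: 0.162
```

```bash
python3 - <<'E'
from h import *
s=observe();print(s['time_s'],s['ee_pos'])
red('scene');t=chunks()
g=np.array(s['ee_pos'])-[0,0,.163]
p=proj('top',shk([(-.098,0,.012),(-.06,0,.012)],g,1,17)).round();print(p)
hs=cv2.cvtColor(t,cv2.COLOR_RGB2HSV);u,v=p.mean(0).astype(int)
w=hs[v-12:v+14,u-5:u+6];print('red px in mouth',((w[...,0]<12)&(w[...,1]>120)).sum())
save('t2',cv2.resize(t[150:280,150:310],None,fx=4,fy=4,interpolation=cv2.INTER_CUBIC))
E
```

```text
31.675 [0.6321876  0.23213    0.34357982]
scene area 182 px [245. 166.] tray mm [ -87. -209.]
scene area 96 px [278. 172.] tray mm [-152. -135.]
scene area 131 px [243. 195.] tray mm [ -3. -80.]
scene area 97 px [270. 216.] tray mm [-13.  27.]
scene area 13 px [296. 203.] tray mm [-98.  18.]
scene area 51 px [263. 209.] tray mm [-14.  -4.]
scene area 228 px [305. 217.] tray mm [-80.  75.]
scene area 475 px [285. 223.] tray mm [-24.  70.]
scene area 29 px [250. 213.] tray mm [24. -6.]
area 42 px [255. 214.] tray xy mm [29. -2.]
area 43 px [283. 218.] tray xy mm [ 18. -71.]
area 60 px [227. 231.] tray xy mm [-10.  67.]
area 51 px [284. 227.] tray xy mm [ -6. -72.]
area 43 px [256. 231.] tray xy mm [-13.  -3.]
[[151. 219.]
 [150. 203.]]
red px in mouth 0
```

View pics/t2.png

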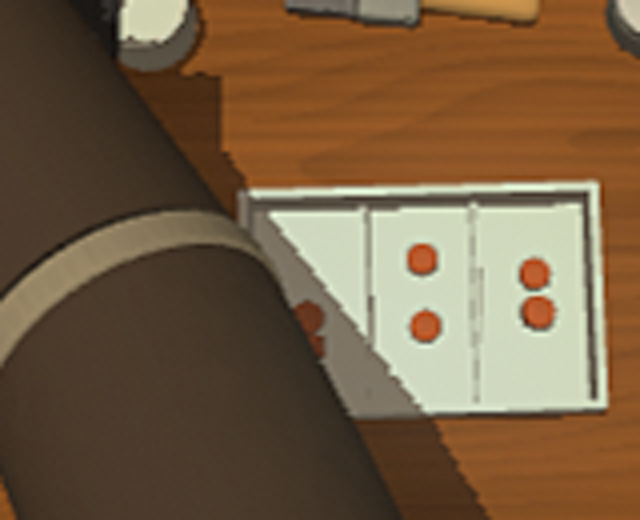

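Top view: two discs each in bays 0 and 1 (at crop (535,273),(538,312) and (422,260),(425,326)), at least two in bay 2 half hidden; mouth shows no red. Moving on clears the view.

Emit:
arm_command(
  plan=[-0.006,-0.008,0,0,-0.018,-0.02,0,0,-0.025,-0.027,0,0,-0.025,-0.027,0,0,-0.02,-0.02,0,0],
)

```text
time_s: 32.4
ee_pos: [0.5352, 0.3325, 0.3435]
ee_rot: [[1.0, 0.019, -0.0], [0.019, -1.0, 0.0], [-0.0, -0.0, -1.0]]
force: [0.1, 0.3, -1.0]
opening: 0.157
```

Emit:
arm_command(
  plan=[-0.012,-0.011,0,0,-0.005,-0.003,0,0,0,0,0,0,0,0,0,0,0,0,0,0],
)

```text
time_s: 33.02
ee_pos: [0.5201, 0.3444, 0.3431]
ee_rot: [[1.0, 0.017, 0.0], [0.017, -1.0, -0.0], [0.0, 0.0, -1.0]]
force: [-0.3, -0.6, -2.1]
opening: 0.158
```

```bash
python3 - <<'E'
from h import *
s=observe();print(s['time_s'],s['ee_pos'],s['force'])
b=red('scene');t=chunks()
save('t3',np.hstack([cv2.resize(t[190:260,205:310],None,fx=4,fy=4,interpolation=cv2.INTER_CUBIC),cv2.resize(b[170:240,210:305],None,fx=4,fy=4,interpolation=cv2.INTER_CUBIC)]))
E
```

```text
33.025 [0.52013138 0.34440487 0.34310616] [-0.28065777 -0.59124443 -2.05223836]
scene area 134 px [243. 195.] tray mm [ -2. -80.]
scene area 48 px [263. 209.] tray mm [-13.  -4.]
scene area 30 px [249. 213.] tray mm [24. -7.]
scene area 51 px [279. 219.] tray mm [-24.  49.]
area 42 px [255. 214.] tray xy mm [29. -2.]
area 43 px [283. 218.] tray xy mm [ 18. -71.]
area 93 px [227. 232.] tray xy mm [-15.  69.]
area 51 px [284. 227.] tray xy mm [ -6. -72.]
area 44 px [256. 231.] tray xy mm [-13.  -3.]
```

View pics/t3.png

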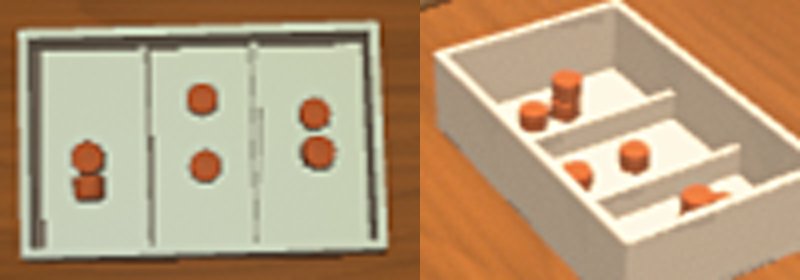

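```bash
python3 - <<'E'
from h import *
def tri(a,b):
    o1,d1=ray('top',*a);o2,d2=ray('scene',*b);d1=d1/np.linalg.norm(d1);d2=d2/np.linalg.norm(d2)
    A=np.c_[d1,-d2];t=np.linalg.lstsq(A,o2-o1,rcond=None)[0];p,q=o1+t[0]*d1,o2+t[1]*d2
    return ((p+q)/2*1000).round(1),round(np.linalg.norm(p-q)*1000,1)
print('bay2 round',tri((227,229.2),(279.2,217.5)))
print('bay2 square',tri((227,236.7),(279.2,217.5)))
# reference: bay1 flat disc (crop 205,166 ; 634,150) and bay0 stacked (317,152; 567,78)
print('bay1 ref',tri((205+205/4,190+166/4),(210+(634-420)/4,170+150/4)))
print('bay0 a',tri((205+317/4,190+152/4),(210+(567-420)/4,170+78/4)),tri((205+314/4,190+113/4),(210+(567-420)/4,170+78/4)))
s=observe();g=np.array(s['ee_pos'])-[0,0,.163];print(g)
t=grab_frame('top');p=proj('top',shk([(-.098,0,.012),(-.06,0,.012)],g,1,17)).round();print(p)
save('m',cv2.resize(t[170:290,60:180],None,fx=4,fy=4))
E
```

```text
bay2 round (array([500.4,  60.3,  34.1]), np.float64(0.4))
bay2 square (array([488.4,  56.2,  25.7]), np.float64(13.5))
bay1 ref (array([496. , -10.7,  16.1]), np.float64(0.6))
bay0 a (array([502.8, -78.8,  32. ]), np.float64(0.5)) (array([518. , -71.1,  43. ]), np.float64(17.6))
[0.51983226 0.34471416 0.18014391]
[[ 99. 270.]
 [ 98. 253.]]
```

Triangulated: the round disc in bay 2 tops out at 34 mm, so it lies on another one: 3 + 2 + 3 = 8, all below 50 mm. Set the shaker down: mouth first, then pivot flat under light grip.

Emit:
arm_command(
  plan=[0,0,0.014,0,0,0,0.022,0,0,0,0.024,0,0,0,0.017,0,0,0,0.007,0],
)

```text
time_s: 33.8
ee_pos: [0.5191, 0.345, 0.2577]
ee_rot: [[1.0, 0.018, -0.002], [0.018, -1.0, -0.001], [-0.002, 0.001, -1.0]]
force: [0.0, 0.3, -1.7]
opening: 0.155
```

Emit:
arm_command(
  plan=[0,0,0.0,0,0,0,0,0,0,0,0.004,0,0,0,0.004,0,0,0,0.005,0],
  squeeze=3,
)

```text
time_s: 34.42
ee_pos: [0.5196, 0.3452, 0.2463]
ee_rot: [[1.0, 0.018, 0.001], [0.018, -1.0, 0.0], [0.001, -0.0, -1.0]]
force: [1.3, -0.0, -1.1]
opening: 0.162
```

Emit:
arm_command(
  plan=[0,0,0.006,0,0,0,0.006,0,0,0,0.006,0,0,0,0.005,0,0,0,0.002,0],
)

```text
time_s: 35.05
ee_pos: [0.5195, 0.3451, 0.2213]
ee_rot: [[1.0, 0.018, 0.0], [0.018, -1.0, -0.0], [0.0, 0.0, -1.0]]
force: [-0.0, -1.7, 6.0]
opening: 0.163
```

```bash
python3 - <<'E'
from h import *
s=observe();print(s['time_s'],s['force'],s['torque']);go(.52,.345,.0568,n=5)
E
```

```text
35.05 [-0.03903688 -1.66048021  5.95011468] [-0.35470455  0.08514725 -0.0181119 ]
grasp [0.5195 0.3451 0.0583] yaw 1.04 d [ 0.0005 -0.0001 -0.0015] dyaw 0
0.0001,0.0,0.0003,0.0, 0.0001,0.0,0.0003,0.0, 0.0001,0.0,0.0003,0.0, 0.0001,0.0,0.0003,0.0, 0.0001,0.0,0.0003,0.0,
```

Emit:
arm_command(
  plan=[0,0,0,0,0,0,0,0,0,0,0,0,0,0,-0.01,0,0,0,-0.03,0],
  fingers=1,
)

```text
time_s: 35.67
ee_pos: [0.519, 0.3448, 0.2608]
ee_rot: [[1.0, 0.018, -0.002], [0.018, -1.0, -0.001], [-0.002, 0.001, -1.0]]
force: [-0.3, 0.4, -0.1]
opening: 0.694
```

Emit:
arm_command(
  plan=[0,0,-0.04,0,0,0,-0.03,0,0,0,-0.02,0,0,0,0,0,0,0,0,0],
)

```text
time_s: 36.3
ee_pos: [0.5192, 0.3449, 0.3506]
ee_rot: [[1.0, 0.018, -0.001], [0.018, -1.0, -0.001], [-0.001, 0.001, -1.0]]
force: [-1.0, 0.7, -0.1]
opening: 1.0
```

```bash
python3 - <<'E'
from h import *
s=observe();print(s['time_s'],s['opening'],np.round(s['joint_pos'],2))
go(.5535,-.3136,.190,9.3,vmax=.058)
b=grab_frame('scene');o=cv2.resize(b[200:370,320:450],None,fx=4,fy=4,interpolation=cv2.INTER_CUBIC)
t=grab_frame('top');hsv=cv2.cvtColor(t,cv2.COLOR_RGB2HSV)
m=((hsv[...,1]<70)&(hsv[...,2]>110)).astype(np.uint8)
k=np.zeros_like(m);k[185:300,85:140]=m[185:300,85:140]
cs,_=cv2.findContours(cv2.morphologyEx(k,3,np.ones((3,3))),0,1);c=max(cs,key=cv2.contourArea)[:,0]
print(cv2.minAreaRect((onz('top',c[:,0],c[:,1],.028)[:,:2]*1000).astype(np.float32)))
E
```

```text
36.3 1.0000704602649773 [-0.33  0.5  -0.47  1.64  0.25  1.06 -2.43]
grasp [0.5191 0.3448 0.1876] yaw 1.04 d [ 0.0344 -0.6584  0.0024] dyaw 8.26
0.0015,0.0439,-0.0002,-0.55, 0.0011,0.0439,-0.0002,-0.55, 0.0007,0.0439,-0.0002,-0.55, 0.0002,0.044,-0.0002,-0.55, -0.0002,0.044,-0.0002,-0.55,
-0.0006,0.0439,-0.0002,-0.55, -0.001,0.0439,-0.0002,-0.55, -0.0015,0.0439,-0.0002,-0.55, -0.0019,0.0439,-0.0002,-0.55, -0.0023,0.0439,-0.0002,-0.55,
-0.0027,0.0439,-0.0002,-0.55, -0.0031,0.0438,-0.0002,-0.55, -0.0036,0.0438,-0.0002,-0.55, -0.004,0.0438,-0.0002,-0.55, -0.0044,0.0437,-0.0002,-0.55,Traceback (most recent call last):
  File "<stdin>", line 8, in <module>
ValueError: max() iterable argument is empty
```

Emit:
arm_command(
  plan=[0.001,0.02,0,-0.3,0.0008,0.04,-0.0002,-0.55,0.0007,0.05,-0.0002,-0.55,0.0002,0.05,-0.0002,-0.6,-0.0002,0.05,-0.0002,-0.6],
)

```text
time_s: 37.02
ee_pos: [0.5293, 0.1322, 0.3516]
ee_rot: [[0.998, 0.063, -0.001], [0.063, -0.998, -0.001], [-0.001, 0.001, -1.0]]
force: [0.5, -0.5, 0.1]
opening: 1.0
```

Emit:
arm_command(
  plan=[-0.0006,0.05,-0.0002,-0.6,-0.001,0.05,-0.0002,-0.6,-0.0015,0.05,-0.0002,-0.6,-0.0019,0.05,-0.0002,-0.6,-0.0025,0.05,-0.0002,-0.6],
)

```text
time_s: 37.65
ee_pos: [0.5422, -0.1173, 0.3527]
ee_rot: [[0.993, 0.115, -0.001], [0.115, -0.993, -0.0], [-0.001, 0.0, -1.0]]
force: [0.6, 0.6, -0.6]
opening: 1.0
```

Emit:
arm_command(
  plan=[-0.003,0.05,-0.0002,-0.6,-0.0035,0.05,-0.0002,-0.6,-0.004,0.05,-0.0002,-0.6,-0.0045,0.045,-0.0002,-0.6,-0.0045,0.025,-0.0002,-0.6],
)

```text
time_s: 38.28
ee_pos: [0.5514, -0.3391, 0.3531]
ee_rot: [[0.986, 0.164, -0.002], [0.164, -0.986, -0.001], [-0.002, 0.0, -1.0]]
force: [-0.0, 0.2, 0.6]
opening: 0.999
```

Emit:
arm_command(
  plan=[0,0,0,0,0,0,0,0,0,0,0,0,0,0,0,0,0,0,0,0],
)

```text
time_s: 38.9
ee_pos: [0.5535, -0.3345, 0.3542]
ee_rot: [[0.986, 0.168, 0.0], [0.168, -0.986, -0.0], [0.0, 0.0, -1.0]]
force: [0.5, 0.1, -1.0]
opening: 1.003
```

```bash
python3 - <<'E'
from h import *
s=observe();print(s['time_s'],np.round(s['joint_pos'],2))
w=grab_frame('wrist');hs=cv2.cvtColor(w,cv2.COLOR_RGB2HSV);np.save('w2.npy',w)
t=grab_frame('top');hsv=cv2.cvtColor(t,cv2.COLOR_RGB2HSV)
m=((hsv[...,1]<70)&(hsv[...,2]>110)).astype(np.uint8)
k=np.zeros_like(m);k[185:310,60:160]=m[185:310,60:160]
cs,_=cv2.findContours(cv2.morphologyEx(k,3,np.ones((3,3))),0,1);c=max(cs,key=cv2.contourArea)[:,0]
print('shaker',cv2.minAreaRect((onz('top',c[:,0],c[:,1],.028)[:,:2]*1000).astype(np.float32)))
go(.5535,-.3136,.038,9.3,n=10)
# wrist view of the lid: where corners/bar should be
save('w2',w)
E
```

```text
38.9 [ 0.69  0.51 -0.32  1.58  0.18  1.08 -1.08]
shaker ((485.8826904296875, 344.3977966308594), (194.21307373046875, 32.6018180847168), 1.465477705001831)
grasp [ 0.5535 -0.3348  0.1911] yaw 9.66 d [ 0.      0.0212 -0.1531] dyaw -0.36
0.0004,-0.0021,0.0153,0.04, 0.0004,-0.0021,0.0153,0.04, 0.0004,-0.0021,0.0153,0.04, 0.0004,-0.0021,0.0153,0.04, 0.0004,-0.0021,0.0153,0.04,
0.0004,-0.0021,0.0153,0.04, 0.0004,-0.0021,0.0153,0.04, 0.0003,-0.0021,0.0153,0.04, 0.0003,-0.0021,0.0153,0.04, 0.0003,-0.0021,0.0153,0.04,
```

View pics/w2.png

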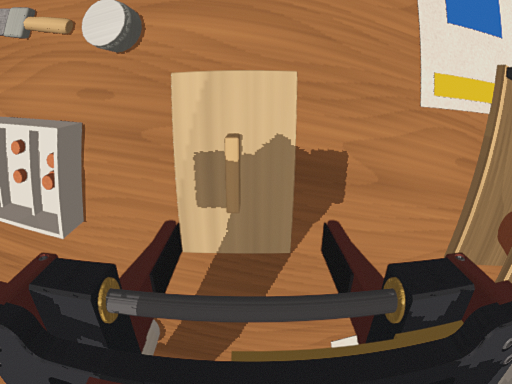

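Wrist view: lid bar at column ~233, left of the tool centre (251) as computed (21 mm in y); lid edges parallel to the tool. Correct, descend, grip.

Emit:
arm_command(
  plan=[0.001,-0.006,0.015,0.1,0.001,-0.008,0.025,0.1,0.001,-0.007,0.03,0.1,0.0005,0,0.03,0,0,0,0.025,0],
)

```text
time_s: 39.62
ee_pos: [0.5529, -0.3129, 0.2268]
ee_rot: [[0.987, 0.163, -0.001], [0.163, -0.987, 0.001], [-0.001, -0.001, -1.0]]
force: [-0.1, -0.0, -0.4]
opening: 1.001
```

Emit:
arm_command(
  plan=[0,0,0.015,0,0,0,0.009,0,0,0,0.003,0,0,0,0,0,0,0,0,0],
)

```text
time_s: 40.25
ee_pos: [0.5536, -0.3139, 0.2029]
ee_rot: [[0.987, 0.162, 0.001], [0.162, -0.987, -0.001], [0.001, 0.001, -1.0]]
force: [0.6, -0.0, 0.5]
opening: 0.997
```

```bash
python3 - <<'E'
from h import *
s=observe();print(s['time_s'],s['force']);go(.5535,-.3136,.039,9.3,n=5)
E
```

```text
40.25 [ 0.60657159 -0.02889746  0.528935  ]
grasp [ 0.5538 -0.314   0.0399] yaw 9.33 d [-0.0003  0.0004 -0.0009] dyaw -0.03
-0.0,-0.0001,0.0002,0.01, -0.0,-0.0001,0.0002,0.01, -0.0,-0.0001,0.0002,0.01, -0.0,-0.0001,0.0002,0.01, -0.0,-0.0001,0.0002,0.01,
```

Emit:
arm_command(
  plan=[0,0,0,0,0,0,0,0,0,0,0,0,0,0,0,0,0,0,0,0],
  fingers=-1,
  squeeze=35,
)

```text
time_s: 40.88
ee_pos: [0.5533, -0.3138, 0.202]
ee_rot: [[0.987, 0.162, -0.0], [0.162, -0.987, 0.0], [-0.0, -0.0, -1.0]]
force: [-1.0, -0.7, 0.8]
opening: 0.471
```

Emit:
arm_command(
  plan=[0,0,0,0,0,0,0,0,0,0,0,0,0,0,0,0,0,0,0,0],
)

```text
time_s: 41.5
ee_pos: [0.5533, -0.3139, 0.202]
ee_rot: [[0.987, 0.162, 0.0], [0.162, -0.987, -0.0], [0.0, 0.0, -1.0]]
force: [0.1, -0.8, -1.0]
opening: 0.158
```

```bash
python3 - <<'E'
from h import *
s=observe();print(s['time_s'],s['force'],s['opening']);go(.5535,-.3136,.14,n=5)
E
```

```text
41.5 [ 0.10418666 -0.84692735 -1.00979341] 0.15763369988260936
grasp [ 0.5533 -0.3139  0.039 ] yaw 9.34 d [0.0002 0.0003 0.101 ] dyaw 0
0.0,-0.0,-0.0202,0.0, 0.0,-0.0,-0.0202,0.0, 0.0,-0.0,-0.0202,0.0, 0.0,-0.0,-0.0202,0.0, 0.0,-0.0,-0.0202,0.0,
```

Emit:
arm_command(
  plan=[0,0,-0.008,0,0,0,-0.025,0,0,0,-0.035,0,0,0,-0.027,0,0,0,-0.01,0],
)

```text
time_s: 42.12
ee_pos: [0.5536, -0.3138, 0.309]
ee_rot: [[0.987, 0.162, 0.002], [0.162, -0.987, -0.001], [0.002, 0.002, -1.0]]
force: [0.3, 0.1, -3.0]
opening: 0.158
```

Emit:
arm_command(
  plan=[0,0,0,0,0,0,0,0,0,0,0,0,0,0,0,0,0,0,0,0],
)

```text
time_s: 42.75
ee_pos: [0.5533, -0.3138, 0.3067]
ee_rot: [[0.987, 0.162, -0.0], [0.162, -0.987, 0.0], [-0.0, -0.0, -1.0]]
force: [0.2, 0.4, -2.4]
opening: 0.155
```

```bash
python3 - <<'E'
from h import *
s=observe();print(s['time_s'],s['force'],s['opening'],s['joint_pos'][6]);go(.5098,-.0069,.144,91.0,n=20)
E
```

```text
42.75 [ 0.18955009  0.36655008 -2.42364846] 0.1546822461698194 -1.1299461073250396
grasp [ 0.5532 -0.3137  0.1437] yaw 9.34 d [-4.340e-02  3.068e-01  3.000e-04] dyaw 81.66
0.0003,-0.0155,-0.0,-4.08, 0.0014,-0.0154,-0.0,-4.08, 0.0025,-0.0153,-0.0,-4.08, 0.0036,-0.0151,-0.0,-4.08, 0.0047,-0.0148,-0.0,-4.08,
0.0057,-0.0144,-0.0,-4.08, 0.0067,-0.014,-0.0,-4.08, 0.0077,-0.0134,-0.0,-4.08, 0.0087,-0.0129,-0.0,-4.08, 0.0095,-0.0122,-0.0,-4.08,
0.0104,-0.0115,-0.0,-4.08, 0.0112,-0.0107,-0.0,-4.08, 0.0119,-0.0099,-0.0,-4.08, 0.0126,-0.009,-0.0,-4.08, 0.0132,-0.0081,-0.0,-4.08,
0.0137,-0.0071,-0.0,-4.08, 0.0142,-0.0062,-0.0,-4.08, 0.0146,-0.0051,-0.0,-4.08, 0.015,-0.0041,-0.0,-4.08, 0.0152,-0.003,-0.0,-4.08,
```

Emit:
arm_command(
  plan=[0.0003,-0.0155,0,-4.08,0.0014,-0.0154,0,-4.08,0.0025,-0.0153,0,-4.08,0.0036,-0.0151,0,-4.08,0.0047,-0.0148,0,-4.08],
)

```text
time_s: 43.38
ee_pos: [0.5422, -0.2366, 0.3071]
ee_rot: [[0.867, 0.498, 0.0], [0.498, -0.867, -0.0], [0.0, 0.0, -1.0]]
force: [0.4, 0.3, -2.6]
opening: 0.159
```

Emit:
arm_command(
  plan=[0.0057,-0.0144,0,-4.08,0.0067,-0.014,0,-4.08,0.0077,-0.0134,0,-4.08,0.0087,-0.0129,0,-4.08,0.0095,-0.0122,0,-4.08],
)

```text
time_s: 44.0
ee_pos: [0.5313, -0.1596, 0.3071]
ee_rot: [[0.638, 0.77, 0.0], [0.77, -0.638, -0.0], [0.0, 0.0, -1.0]]
force: [0.4, -0.4, -2.5]
opening: 0.159
```

Emit:
arm_command(
  plan=[0.0104,-0.0115,0,-4.08,0.0112,-0.0107,0,-4.08,0.0119,-0.0099,0,-4.08,0.0126,-0.009,0,-4.08,0.0132,-0.0081,0,-4.08],
)

```text
time_s: 44.62
ee_pos: [0.5205, -0.0826, 0.3071]
ee_rot: [[0.329, 0.944, 0.0], [0.944, -0.329, -0.0], [-0.0, 0.0, -1.0]]
force: [-0.2, -0.1, -2.5]
opening: 0.159
```

Emit:
arm_command(
  plan=[0.0137,-0.0071,0,-4.08,0.0142,-0.0062,0,-4.08,0.0146,-0.0051,0,-4.08,0.015,-0.0041,0,-4.08,0.0152,-0.003,0,-4.08],
)

```text
time_s: 45.25
ee_pos: [0.5096, -0.0059, 0.3071]
ee_rot: [[-0.021, 1.0, 0.0], [1.0, 0.021, 0.0], [0.0, 0.0, -1.0]]
force: [-0.4, 0.0, -2.8]
opening: 0.159
```

Emit:
arm_command(
  plan=[0,0,0,0,0,0,0,0,0,0,0,0,0,0,0,0,0,0,0,0],
)

```text
time_s: 45.88
ee_pos: [0.5098, -0.0073, 0.307]
ee_rot: [[-0.016, 1.0, 0.0], [1.0, 0.016, -0.0], [-0.0, 0.0, -1.0]]
force: [-0.0, 0.3, -1.2]
opening: 0.156
```

```bash
python3 - <<'E'
from h import *
s=observe();print(s['time_s'],s['force'],s['opening'],np.round(s['joint_pos'],2));go(.5098,-.0069,.100,91.0,n=5)
b=grab_frame('scene');t=grab_frame('top');w=grab_frame('wrist');np.savez('lid.npz',b=b,t=t,w=w)
hs=cv2.cvtColor(t,cv2.COLOR_RGB2HSV)
m=((hs[...,0]>=15)&(hs[...,0]<=24)&(hs[...,1]>80)&(hs[...,1]<175)&(hs[...,2]>100)).astype(np.uint8)
k=np.zeros_like(m);k[180:270,185:325]=m[180:270,185:325]
cs,_=cv2.findContours(k,0,1);cs=[c for c in cs if cv2.contourArea(c)>60]
for c in cs:
    print(cv2.contourArea(c),cv2.boundingRect(c),[np.round(x,1) for x in cv2.minAreaRect((onz('top',c[:,0,0],c[:,0,1],.119)[:,:2]*1000).astype(np.float32))])
E
```

```text
45.875 [-0.02025203  0.25617127 -1.19473342] 0.1558989044027901 [ 0.51  0.43 -0.74  1.94  0.37  0.91 -0.4 ]
grasp [ 0.5098 -0.0073  0.144 ] yaw 90.9 d [-0.      0.0004 -0.044 ] dyaw 0.1
0.0001,-0.0,0.0088,-0.02, 0.0001,-0.0,0.0088,-0.02, 0.0001,-0.0,0.0088,-0.02, 0.0001,-0.0,0.0088,-0.02, 0.0001,-0.0,0.0088,-0.02,
1539.0 (207, 192, 37, 61) [array([508.9,  61.4]), array([136. ,  80.1]), np.float64(0.4)]
```

Lid is centred over the tray: visible edges give centre (509, -7) against the tray's (510, -7). Lower gently.

Emit:
arm_command(
  plan=[0,0,0.006,0,0,0,0.012,0,0,0,0.012,0,0,0,0.008,0,0,0,0.004,0],
)

```text
time_s: 46.65
ee_pos: [0.5097, -0.0069, 0.2643]
ee_rot: [[-0.017, 1.0, -0.001], [1.0, 0.017, 0.0], [0.0, -0.001, -1.0]]
force: [0.1, 0.7, -3.2]
opening: 0.155
```

Emit:
arm_command(
  plan=[0,0,0.003,0,0,0,0.003,0,0,0,0.003,0,0,0,0.003,0,0,0,0.0015,0],
)

```text
time_s: 47.28
ee_pos: [0.5098, -0.007, 0.2514]
ee_rot: [[-0.016, 1.0, -0.0], [1.0, 0.016, -0.0], [-0.0, -0.0, -1.0]]
force: [0.7, -0.6, -3.0]
opening: 0.163
```

```bash
python3 - <<'E'
from h import *
s=observe();print(s['time_s'],s['force'],s['torque']);go(.5098,-.0069,.086,91.0,n=5)
E
```

```text
47.275 [ 0.70086149 -0.63614453 -3.01292761] [-0.02510364 -0.06160093 -0.03188874]
grasp [ 0.5098 -0.007   0.0884] yaw 90.93 d [ 0.      0.0001 -0.0024] dyaw 0.07
0.0,0.0,0.0005,-0.01, 0.0,0.0,0.0005,-0.01, 0.0,0.0,0.0005,-0.01, 0.0,0.0,0.0005,-0.01, 0.0,0.0,0.0005,-0.01,
```

Emit:
arm_command(
  plan=[0,0,0.001,0,0,0,0.001,0,0,0,0.001,0,0,0,0,0,0,0,0,0],
)

```text
time_s: 47.9
ee_pos: [0.5098, -0.0069, 0.249]
ee_rot: [[-0.016, 1.0, 0.0], [1.0, 0.016, -0.0], [-0.0, 0.0, -1.0]]
force: [-2.4, -0.0, 6.1]
opening: 0.158
```

Emit:
arm_command(
  plan=[0,0,0,0,0,0,0,0,0,0,0,0,0,0,0,0,0,0,0,0],
  squeeze=3,
)

```text
time_s: 48.52
ee_pos: [0.5098, -0.007, 0.2486]
ee_rot: [[-0.016, 1.0, 0.0], [1.0, 0.016, -0.0], [-0.0, 0.0, -1.0]]
force: [-1.9, 0.3, 5.3]
opening: 0.162
```

Emit:
arm_command(
  plan=[0,0,0,0,0,0,0,0,0,0,0,0,0,0,0,0,0,0,-0.01,0],
  fingers=1,
)

```text
time_s: 49.15
ee_pos: [0.5095, -0.007, 0.2583]
ee_rot: [[-0.017, 1.0, -0.001], [1.0, 0.017, 0.0], [0.0, -0.001, -1.0]]
force: [1.4, 0.2, -0.5]
opening: 0.691
```

Emit:
arm_command(
  plan=[0,0,-0.03,0,0,0,-0.05,0,0,0,-0.05,0,0,0,-0.03,0,0,0,0,0],
)

```text
time_s: 49.78
ee_pos: [0.5102, -0.0065, 0.4214]
ee_rot: [[-0.016, 1.0, 0.005], [1.0, 0.016, -0.001], [-0.001, 0.005, -1.0]]
force: [0.6, -0.1, -0.7]
opening: 1.003
```

Emit:
arm_command(
  plan=[0,0.02,0,0,0,0.04,0,0,0,-0.0,0,0,0,0,0,0,0,0,0,0],
)

```text
time_s: 50.4
ee_pos: [0.5689, -0.0059, 0.4183]
ee_rot: [[-0.017, 1.0, -0.001], [1.0, 0.017, -0.0], [-0.0, -0.001, -1.0]]
force: [0.1, -0.4, -0.2]
opening: 1.001
```

```bash
python3 - <<'E'
from h import *
s=observe();print(s['time_s'],s['force'],s['ee_pos'],s['opening'])
w=grab_frame('wrist');b=grab_frame('scene');t=grab_frame('top');np.savez('end.npz',b=b,w=w,t=t)
save('end',np.hstack([cv2.resize(b[140:260,180:330],None,fx=2.6,fy=2.6,interpolation=cv2.INTER_CUBIC),cv2.resize(w,(400,300))[:300,:]  if 0 else cv2.resize(w,(400,312))]))
hs=cv2.cvtColor(b,cv2.COLOR_RGB2HSV)
# projected seated-lid corners (board top, z=.061) vs nearest wood/white edge
a=np.radians(1.0)
P=[(.5098+x*np.cos(a)-y*np.sin(a),-.0069+x*np.sin(a)+y*np.cos(a),.061) for x,y in ((-.068,-.108),(.068,-.108),(.068,.108),(-.068,.108))]
print('expect',np.round(proj('scene',np.array(P)),1).tolist())
m=((hs[...,0]>=15)&(hs[...,0]<=24)&(hs[...,1]<175)&(hs[...,2]>90)).astype(np.uint8);k=np.zeros_like(m);k[150:250,200:325]=m[150:250,200:325]
cs,_=cv2.findContours(cv2.morphologyEx(k,2,np.ones((3,3))),0,1);c=max(cs,key=cv2.contourArea)
print('seen',cv2.approxPolyDP(c,3,True)[:,0].tolist())
E
```

```text
50.4 [ 0.12700277 -0.43358159 -0.17055988] [ 0.5689461  -0.00586646  0.41833031] 1.0012091779874654
expect [[259.1, 167.8], [213.1, 181.0], [261.5, 228.7], [312.7, 209.2]]
seen [[214, 181], [215, 202], [260, 249], [308, 230], [311, 208], [259, 169]]
```

```bash
python3 -c "
from workcell import finish_job;print(finish_job())"
```

```text
the job is handed in; nothing more can be done
None
```

I shook all eight chunks into the tray, set the shaker down flat and released it, and seated the lid. I handed the job in at about 50 s of the 72 s allowed; no verdict was given.

- **Tilting:** The arm's moves cannot tilt the tool. I gripped the rib off-centre at 3 N, so the shaker pivoted in the fingers with its mouth on the table to about 17° down. I then held it at 45 N and shook it in 10 mm strokes.
- **Chunks:** The top and scene cameras together gave 3, 2 and 3 in bays 0, 1 and 2. The third chunk in bay 2 is an inference. It comes from a disc top triangulated at 34 mm, so it must lie on another, and from no red showing at the mouth. The highest tops measured were 32–34 mm, below the lid's cleats at 47 mm.
- **Shaker:** Its top-view outline after release was 194 × 33 mm, right for lying flat. An upward force of 6 N while lowering showed it had met the table.
- **Lid:** It came to rest at the seated height of about 55 mm with 6 N pressing back. Three of its four corners in the scene image were within about 2 pixels of the seated prediction. The near corner merged with the tray wall in the mask, so it was not checked.
- **Not checked:** I could not view the last picture because the 12-picture limit was reached, so the final state was checked only by numbers. I did not re-measure the brush, cup and tin at the end, though no planned path came near them.

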